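# Load the marking machine

### The arm

A 6-joint arm with a two-finger parallel gripper is mounted at the origin on the work surface. World frame = base frame: x ahead of the robot, y to its left, z up, the work surface at z = 0. Lengths are in m, angles in rad, forces in N, time in s.
With the tool pointing down it reaches from about 0.3 to 0.85 m from the base axis. Payload 4.2 kg.
Tool frame: the origin (TCP) lies midway between the tips of the shut fingers; the grasp point (between the pads) lies robot.grasp_offset behind it (robot.grasp_offset is the distance from the TCP to the grasp point, in m); z points along the fingers, x is the direction in which the jaws open and shut, and the axes are right-handed (so a half turn about z gives the same grasp; the last joint's range is limited). The gripper opens to 91 mm and grips with 3 to 60 N. Pads are 32 mm wide; open, the fingers measure 118 mm over their backs; the gripper's body (76 mm by 178 mm) begins 60 mm behind the grasp point.
Start: joints at [1.115, 0.32, 1.565, -0, 1.257, -0.02], TCP at [0.243, 0.521, 0.214] pointing down, gripper open.
Joint ranges: [-3.11, 3.11], [-0.84, 2.01], [0.21, 2.61], [-1.34, 4.49], [0.05, 2.63], [-2.56, 2.56]. Speed limits (rad/s): [2.57, 2.57, 3.14, 3.14, 3.14, 3.14].

### API

Orientations are given as a unit quaternion [w, x, y, z].
In Python, from rig import robot, get_image gives the robot as it stands.
- The arm moves only by the shell command python3 -m jog 'ROWS'. ROWS is JSON, a list of rows, each a list of 7 numbers: the shift along the tool's x, y, z in units of 40 mm (1.0 is 40 mm), then the turn, a rotation vector about the tool's x, y, z in units of 6 degrees (1.0 is 6 degrees), then the closure in counts, from 0 (fully open) to 255 (shut). In form: [[dx, dy, dz, wx, wy, wz, grip], ...]. A call has 1 to 10 rows; each row shifts and turns the pose as measured when the row begins, along the tool's axes as they then stand; what a row does not reach is not made up. A row lasts 1/8 s, in which the tool goes at most 62.5 mm and 10.7 degrees, less where a joint would pass 70% of its speed; a pose out of reach is approached as far as the arm can. A call is refused whole if a number of a shift passes 1 or a number of a turn 1, either way. A call with a gripper value outside its range is refused whole. The fingers move at their own pace and stop on an object; the grip force is fixed at half the most. Time passes only in rows, so rows that do not move let the fingers close. It gives the time, the measured TCP pose, the force and the opening at its end, in the units of the state.
- robot.sense(): the state, without advancing time (a new reading comes with each control period).
- get_image(name): name is "scene" or "top" or "wrist"; returns a dict with "img" (400x640x3 uint8, blue, green, red), "range_z" (400x640 float32, m along the optical axis (not along the pixel's ray), 0 where there is no reading), "fx", "fy", "cx", "cy" (pixels), "camera_from_world" (4x4, takes a point from world to camera coordinates). Camera axes: x right, y down, z forward; pixel columns grow to the right and rows downward; lengths in m; the calibration is good to about 2 mm. A picture is of the moment at which its call begins.
- robot.finish_job(): hands the job in, once; it reports no verdict.
The state is a dict: "clock": time; "q": joint angles; "qd": joint speeds; "effort": joint torques, N m; "ee_pos": TCP position; "ee_rot": TCP orientation; "wrist_force": force on the tool from outside, world axes, zero at the start; "ft_torque": the same for the moment, N m; "finger_gap": finger opening in m.
Only numpy, scipy, OpenCV 4.12 (cv2) and the standard library are available. Lean on these libraries where they do the work, as an engineer would, in place of code of your own. Each camera call takes 0.05 s, during which the arm holds its last target.

### The job

Load all the hexagon-headed bolt blanks lying on the bench into the marking machine: press its handleless drawer front to pop it, draw the drawer right out, lay each bolt in a V-groove of its own with the head towards the drawer front, and slide every bolt along its groove until its tip touches the end stop. Then press the drawer in until its push-push latch catches, let go and check that it stays shut, and only then press the start button on top of the machine's base. Leave the other things on the bench where they are.

Things in the scene. Friction and masses are not known exactly. Their poses are not given: they have to be found in the camera images.
- marker: fixed bench-top marking machine. Origin at the foot of the middle of its front face, on the bench; y points straight out of the front (the way the drawer opens), x along the front, z up. Base 300 mm wide (x -150 to 150), 420 mm deep (y 0 to -420), 90 mm tall; behind y = -120 mm a hood rises to 310 mm, so the front of the base is a bare ledge 90 mm up. The drawer comes out of the front face
- drawer (a joint): how far the drawer is out, m: 0 latched, -0.007 pressed in to its end, 0.175 fully out. Push-push latch: press it to its end (over 6 mm past 0, 10 to 15 N) and let go: a spring pops it out to about 0.045, from where it is drawn by hand (friction 3 N, stays where left). Pushed back (spring 4 to 7 N over the last 45 mm), pressed to its end and let go, it latches and rests at about 0.001
- drawer_front (a point): centre of the outer face of the drawer's front panel; y axis out of the machine. Panel 250 mm wide (x), 80 mm tall (6 to 86 mm above the bench), 12 mm thick, plain, no handle; latched, it stands 8 mm off the machine. Its top edge can be pinched when the drawer has popped out. The tray behind it lies lower than this point; its floor is 28 mm below it
- stop (a point): middle of the end stop at the back of the drawer: flat steel face, square across, that bolt tips must touch, at the height of a seated bolt's axis (41 mm above the bench). Moves with the drawer. Axes as the machine's: y from the stop towards the front panel (its inner face is 165 mm away), x across, z up. The stop rises 21 mm above this point
- groove1 (a point): V-groove 1 of the drawer (1 to 4, 46 mm apart along x): where the centre of a seated bolt's tip touches the end stop. Axes as stop: the groove runs from here along +y. It is open 24 mm wide and is made of two rails, 4 to 38 mm and 78 to 92 mm from the stop; the 40 mm gap between them leaves room for fingertips down to 23 mm below this point
- groove2 (a point): V-groove 2 of the drawer (1 to 4, 46 mm apart along x): where the centre of a seated bolt's tip touches the end stop. Axes as stop: the groove runs from here along +y. It is open 24 mm wide and is made of two rails, 4 to 38 mm and 78 to 92 mm from the stop; the 40 mm gap between them leaves room for fingertips down to 23 mm below this point
- groove3 (a point): V-groove 3 of the drawer (1 to 4, 46 mm apart along x): where the centre of a seated bolt's tip touches the end stop. Axes as stop: the groove runs from here along +y. It is open 24 mm wide and is made of two rails, 4 to 38 mm and 78 to 92 mm from the stop; the 40 mm gap between them leaves room for fingertips down to 23 mm below this point
- groove4 (a point): V-groove 4 of the drawer (1 to 4, 46 mm apart along x): where the centre of a seated bolt's tip touches the end stop. Axes as stop: the groove runs from here along +y. It is open 24 mm wide and is made of two rails, 4 to 38 mm and 78 to 92 mm from the stop; the 40 mm gap between them leaves room for fingertips down to 23 mm below this point
- bolt1_mid (a point): loose steel bolt blank, 0.18 kg: round shank 16 mm across and 100 mm long, hexagon head 24 mm across flats and 10 mm thick. This point is on its axis, 58 mm from the tip and 52 mm from the outer face of the head (near the centre of mass). x axis along the bolt, from head to tip. On the bench it lies tipped 2 degrees, this point 10 mm up. Seated, it is 58 mm from the stop
- bolt2_mid (a point): loose steel bolt blank, 0.18 kg: round shank 16 mm across and 100 mm long, hexagon head 24 mm across flats and 10 mm thick. This point is on its axis, 58 mm from the tip and 52 mm from the outer face of the head (near the centre of mass). x axis along the bolt, from head to tip. On the bench it lies tipped 2 degrees, this point 10 mm up. Seated, it is 58 mm from the stop
- bolt3_mid (a point): loose steel bolt blank, 0.18 kg: round shank 16 mm across and 100 mm long, hexagon head 24 mm across flats and 10 mm thick. This point is on its axis, 58 mm from the tip and 52 mm from the outer face of the head (near the centre of mass). x axis along the bolt, from head to tip. On the bench it lies tipped 2 degrees, this point 10 mm up. Seated, it is 58 mm from the stop
- bolt4_mid (a point): loose steel bolt blank, 0.18 kg: round shank 16 mm across and 100 mm long, hexagon head 24 mm across flats and 10 mm thick. This point is on its axis, 58 mm from the tip and 52 mm from the outer face of the head (near the centre of mass). x axis along the bolt, from head to tip. On the bench it lies tipped 2 degrees, this point 10 mm up. Seated, it is 58 mm from the stop
- start (a joint): travel of the start button, 0 up to 0.006 m fully down; it springs back. About 5 N
- start_top (a point): centre of the top of the round start button, 32 mm across, on the ledge of the machine's base; pressed straight down
- flange: loose steel pipe flange, disc 110 mm across with a hub, 42 mm tall; origin centre of its underside; not part of the job
- mug: loose white mug, 80 mm across and 95 mm tall, standing; origin centre of its underside; not part of the job
- nut: loose large hexagon nut, 36 mm across flats, 19 mm thick, lying flat among the bolts; origin centre of its underside; not part of the job
There are look-alikes about, which are no part of the job. What is shaped like the part that bears bolt4_mid but yellow is not meant.

How it is judged:
By the outcome, as a careful person would: the job done as asked, in the order asked, and still so for the second after the job is handed in, with the robot touching nothing.
Of bolt1, bolt2, bolt3, bolt4 only 2 to 4 are there at a start; the rules pass over those that are not, and their reading is None.
At some moment in a run one of bolt1, bolt2, bolt3, bolt4 may be knocked a few centimetres aside while the robot is not near it.
Once in a run the grip may slacken for a moment while it holds something.
It also fails if it takes over 210 s, if anything falls off the work surface, if the arm or the gripper's body presses on something with over 40 N, if the wrist force passes 120 N, or if a joint passes its speed limit or range.

## Working session

There is one attempt and no reset: what is moved stays moved. The work goes in short steps, Python scripts to look and compute and a shell command to move; the robot and the scene stay as the last step left them, time stands still between calls to the robot, and variables do not carry over. Pictures are saved under pics/ and viewed, and the job is handed in when it is done.

```bash
ls; mkdir -p pics
cat > h.py <<'E'
import numpy as np, cv2
from rig import robot, get_image
def snap(name,out):
    d=get_image(name); cv2.imwrite('pics/'+out+'.png',d['img']); return d
def ray(d,u,v,z):
    T=np.array(d['camera_from_world']); R=T[:3,:3]; t=T[:3,3]
    c=-R.T@t; r=R.T@np.array([(u-d['cx'])/d['fx'],(v-d['cy'])/d['fy'],1.0])
    s=(z-c[2])/r[2]; return c+s*r
def depthpt(d,u,v):
    T=np.array(d['camera_from_world']); R=T[:3,:3]; t=T[:3,3]
    zz=d['range_z'][int(v),int(u)]
    return R.T@(np.array([(u-d['cx'])/d['fx']*zz,(v-d['cy'])/d['fy']*zz,zz])-t)
def proj(d,p):
    T=np.array(d['camera_from_world']); q=T[:3,:3]@np.array(p)+T[:3,3]
    return np.array([d['fx']*q[0]/q[2]+d['cx'],d['fy']*q[1]/q[2]+d['cy']])
E
python3 - <<'E'
from h import *
s=robot.sense(); print(s, robot.grasp_offset)
for n in ['scene','top','wrist']:
    d=snap(n,n+'0'); T=d['camera_from_world']; print(n,d['fx'],d['cx'],d['cy'],np.round(T,3).tolist())
E
```

```text
pics
{'clock': 0.0, 'q': array([ 1.11498808e+00,  3.20286217e-01,  1.56565669e+00,  1.05665942e-05,
        1.25739575e+00, -2.00132500e-02]), 'qd': array([-7.88401361e-04, -4.93196527e-04,  2.05747120e-03,  1.87024665e-03,
        8.03146507e-04,  8.63832701e-05]), 'effort': array([-3.67201437e-04, -4.12462449e+01, -2.31974959e+01,  7.26316497e-02,
        4.58185840e-02, -1.43249358e-04]), 'ee_pos': array([0.24250963, 0.52080934, 0.21313222]), 'ee_rot': array([ 4.50143810e-04,  8.43247621e-01,  5.37524593e-01, -7.48012590e-04]), 'wrist_force': array([ 0.2156439 ,  0.13054599, -0.45812348]), 'ft_torque': array([-0.00911281,  0.00741907,  0.03158646]), 'finger_gap': 0.09117818817084962} 0.0188
scene 367.6089545702428 323.9538182702618 199.8307375335009 [[-0.927, 0.374, -0.004, 0.445], [0.278, 0.682, -0.677, -0.115], [-0.25, -0.629, -0.736, 1.064], [0.0, 0.0, 0.0, 1.0]]
top 418.7263885134476 318.1999439419783 200.150885486116 [[-0.005, -1.0, -0.014, 0.062], [-0.987, 0.007, -0.162, 0.508], [0.162, 0.013, -0.987, 1.123], [0.0, 0.0, 0.0, 1.0]]
wrist 313.60328133797475 320.711060705784 199.44603033282223 [[0.422, 0.906, -0.002, -0.573], [0.878, -0.408, 0.25, -0.029], [0.226, -0.108, -0.968, 0.39], [0.0, 0.0, 0.0, 1.0]]
```

View pics/scene0.png

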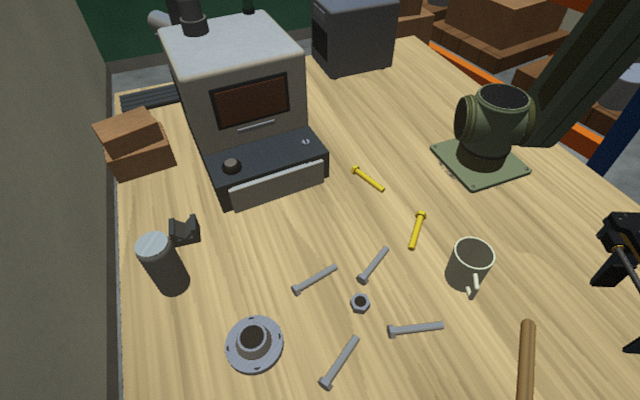

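View pics/top0.png

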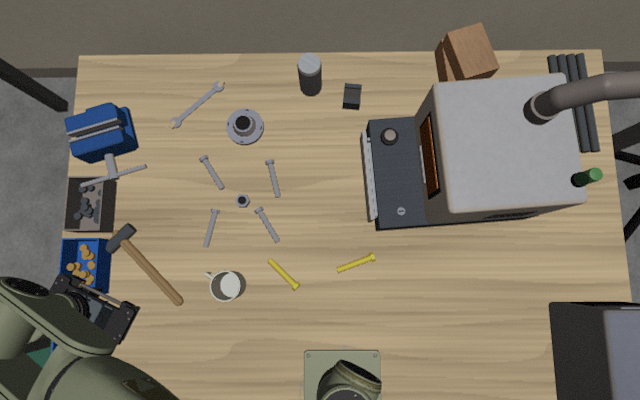

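View pics/wrist0.png

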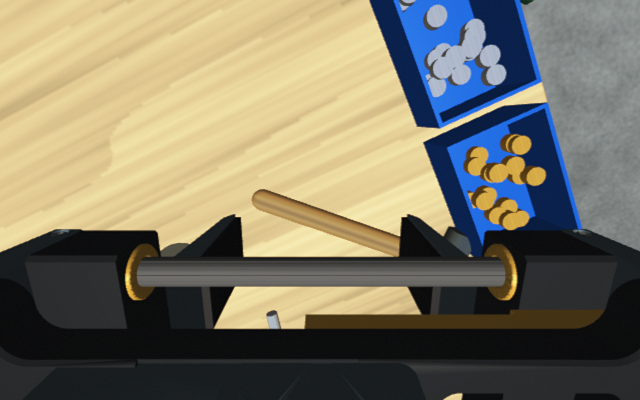

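Both overviews show four grey steel bolts around the nut, top pixels about (211,172), (273,178), (267,225) and (211,227). Two yellow look-alikes lie at (283,274) and (356,263). The drawer front is at (368,177) and faces left. I'll enlarge this area and measure.

Run:
```python
from h import *
d=get_image('top'); im=d['img']
cv2.imwrite('pics/c1.png',cv2.resize(im[140:300,180:310],None,fx=5,fy=3.75*5/5+1.25*0 if 0 else 5)[:,:][:600] if 0 else cv2.resize(im[145:265,185:315],None,fx=5,fy=5))
cv2.imwrite('pics/c2.png',cv2.resize(im[105:235,355:445],None,fx=4.5,fy=4.5))
hsv=cv2.cvtColor(im,cv2.COLOR_BGR2HSV)
m=((hsv[...,1]<60)&(hsv[...,2]>60)).astype(np.uint8); m[:145]=0;m[260:]=0;m[:,:190]=0;m[:,320:]=0
n,l,st,ce=cv2.connectedComponentsWithStats(m)
for i in range(1,n):
    if st[i,4]<40: continue
    print(st[i],ce[i].round(1))
    ys,xs=np.where(l==i)
    P=np.array([ray(d,x,y,0.010)[:2] for x,y in zip(xs,ys)])
    c=P.mean(0); w,v=np.linalg.eigh(np.cov((P-c).T)); a=v[:,1]; pr=(P-c)@a; 
    print('  ',c.round(4),'dir',a.round(3),'ext',pr.min().round(4),pr.max().round(4), 'width lo/hi', [np.ptp(((P-c)@v[:,0])[s]).round(4) for s in (pr<pr.min()+.012,pr>pr.max()-.012)])
```

```text
[199 155  26  35 229] [211.1 170.8]
   [0.6026 0.3696] dir [-0.841 -0.541] ext -0.056 0.0617 width lo/hi [np.float64(0.0273), np.float64(0.0151)]
[265 159  16  38 230] [272.9 176.4]
   [0.5845 0.1897] dir [-0.972 -0.234] ext -0.0546 0.0605 width lo/hi [np.float64(0.0274), np.float64(0.0154)]
[235 193  15  14 119] [241.9 199.9]
   [0.5163 0.2779] dir [-0.776 -0.631] ext -0.0211 0.0216 width lo/hi [np.float64(0.0324), np.float64(0.0306)]
[254 207  26  36 236] [266.7 223.4]
   [0.4482 0.2055] dir [-0.854 -0.52 ] ext -0.0551 0.0598 width lo/hi [np.float64(0.0263), np.float64(0.0144)]
[203 208  18  40 239] [210.5 226.4]
   [0.4407 0.3654] dir [-0.971  0.238] ext -0.0537 0.0592 width lo/hi [np.float64(0.0275), np.float64(0.0153)]
```

View pics/c1.png

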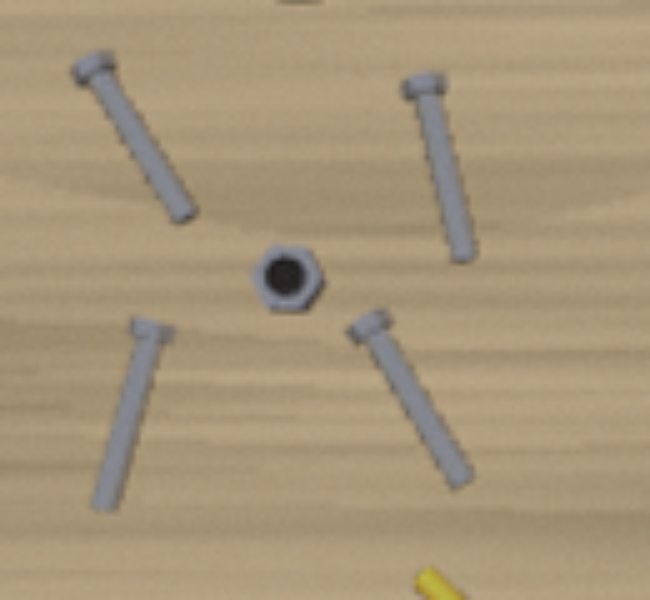

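View pics/c2.png

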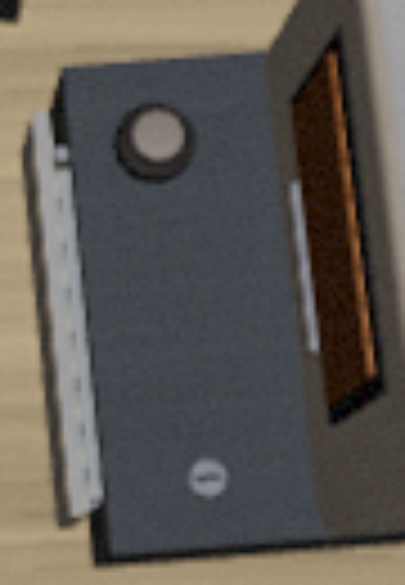

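The crop confirms that all four grey bolts have their heads at the upper (+x) end. In the machine crop the button is near top pixel (389,135), and the other round thing at (401,211) is a key lock. Next is the machine pose.

Run:
```python
from h import *
d=get_image('top')
pix=[(x/4.5+355,y/4.5+105) for x,y in [(63,70),(97,560),(40,112),(84,503),(160,135),(155,137)]]
for p,z in zip(pix,[.09,.09,.086,.086,.1,.1]): print(np.round(p,1),ray(d,*p,z).round(4),depthpt(d,*p).round(4))
# depth-based ledge points
T=np.array(d['camera_from_world']);R=T[:3,:3];t=T[:3,3]
v,u=np.mgrid[0:400,0:640]; z=d['range_z']
C=np.stack([(u-d['cx'])/d['fx']*z,(v-d['cy'])/d['fy']*z,z],-1); W=(C-t)@R
np.set_printoptions(suppress=True)
m=(abs(W[...,2]-.09)<.006)&(v>100)&(v<235)&(u>355)&(u<440)&(z>0)
pts=W[m][:,:2].astype(np.float32); print(m.sum(),cv2.minAreaRect(pts*1000), W[m][:,2].mean())
# front edge: per row min u on ledge
L=[]
for r in range(124,228,1):
    k=np.where((abs(W[r,:,2]-.09)<.0025)&(u[r]>355)&(u[r]<440))[0]
    if len(k)>3: L.append(W[r,k[0],:2])
L=np.array(L); print(L[::10].round(4)); print(cv2.fitLine(L.astype(np.float32),cv2.DIST_HUBER,0,.01,.01).ravel())
for (a,b) in [(389,130),(388,135),(392,135),(389,140),(386,135),(390,133)]: print(a,b,W[b,a].round(4))
s=get_image('scene')
for p in [(232,160),(226,162)]: print('sc',p,depthpt(s,*p).round(4))
cv2.imwrite('pics/c3.png',cv2.resize(s['img'][115:215,195:335],None,fx=5,fy=5))
```

```text
[369.  120.6] [ 0.7212 -0.0828  0.09  ] [ 0.7211 -0.0827  0.0901]
[376.6 229.4] [ 0.4214 -0.0952  0.09  ] [ 0.428  -0.1042  0.0184]
[363.9 129.9] [ 0.696  -0.0685  0.086 ] [ 0.7237 -0.0768  0.0044]
[373.7 216.8] [ 0.4555 -0.089   0.086 ] [ 0.4553 -0.0888  0.0877]
[390.6 135. ] [ 0.6761 -0.1388  0.1   ] [ 0.6715 -0.1365  0.1139]
[389.4 135.4] [ 0.6749 -0.1358  0.1   ] [ 0.6709 -0.1338  0.1122]
5083 ((579.2808837890625, -154.2896270751953), (302.01458740234375, 169.36578369140625), 4.496586799621582) 0.09007043786484531
[[ 0.7114 -0.0825]
 [ 0.6821 -0.0843]
 [ 0.6545 -0.0675]
 [ 0.6272 -0.0671]
 [ 0.5987 -0.0906]
 [ 0.571  -0.071 ]
 [ 0.5436 -0.0972]
 [ 0.5165 -0.0778]
 [ 0.4892 -0.101 ]
 [ 0.4627 -0.0792]
 [ 0.4358 -0.1021]]
[ 0.9965512   0.08298013  0.5712726  -0.07926211]
389 130 [ 0.6852 -0.1327  0.1147]
388 135 [ 0.6719 -0.1298  0.113 ]
392 135 [ 0.6726 -0.1409  0.1107]
389 140 [ 0.66   -0.1331  0.1066]
386 135 [ 0.6726 -0.1248  0.111 ]
390 133 [ 0.6769 -0.1351  0.1145]
sc (232, 160) [ 0.6673 -0.1359  0.1114]
sc (226, 162) [ 0.6825 -0.1329  0.1125]
```

View pics/c3.png

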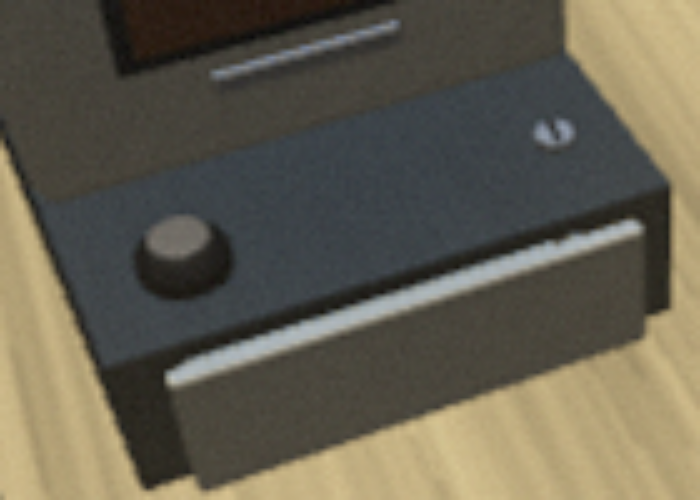

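Run:
```python
from h import *
np.set_printoptions(suppress=True)
def Wmap(d):
    T=np.array(d['camera_from_world']);R=T[:3,:3];t=T[:3,3]
    v,u=np.mgrid[0:400,0:640]; z=d['range_z']
    C=np.stack([(u-d['cx'])/d['fx']*z,(v-d['cy'])/d['fy']*z,z],-1); return (C-t)@R
for n,roi in (('top',(355,100,440,240)),('scene',(190,110,335,215))):
    d=get_image(n);W=Wmap(d);g=d['img'].max(2); mask=np.zeros((400,640),bool);mask[roi[1]:roi[3],roi[0]:roi[2]]=1
    led=mask&(abs(W[...,2]-.09)<.003)&(g<90)
    pan=mask&(g>110)&(abs(W[...,2]-.087)<.006)&(W[...,1]>-.11)
    for nm,m in (('ledge',led),('panel',pan)):
        P=W[m][:,:2]; print(n,nm,len(P), 'rect',[np.round(q,2) for q in cv2.minAreaRect((P*1000).astype(np.float32))])
        f=cv2.fitLine(P.astype(np.float32),cv2.DIST_HUBER,0,.01,.01).ravel(); print('  fit',f.round(4),np.degrees(np.arctan2(f[1],f[0])), W[m][:,2].mean())
        # front edge: max y per x-bin
        b=np.arange(.45,.70,.01); e=[]
        for x in b:
            k=abs(P[:,0]-x)<.005
            if k.sum()>2: e.append((x,np.percentile(P[k,1],98)))
        e=np.array(e); print('  front', np.polyfit(e[:,0]-.57,e[:,1],1), 'back', )
        if nm=='panel':
            # x extents
            print('  x ext',P[:,0].min(),P[:,0].max())
    # panel front face (vertical) seen in scene
    fr=mask&(W[...,2]<.075)&(W[...,2]>.015)&(W[...,1]>-.11)&(W[...,1]<-.05)
    P=W[fr]; 
    if len(P)>50:
        A=np.c_[P[:,0]-.57,P[:,2],np.ones(len(P))]; 
        for _ in range(5):
            c=np.linalg.lstsq(A,P[:,1],rcond=None)[0]; k=abs(A@c-P[:,1])<.006; A=A[k];P=P[k]
        print(n,'front face y=',c,len(P), P[:,0].min(),P[:,0].max())
```

```text
top ledge 3994 rect [array([ 579.  , -161.64]), array([300.23, 141.84]), np.float64(4.51)]
  fit [ 0.9975  0.0703  0.5711 -0.1545] 4.0311503 0.09012953382888433
  front [ 0.07475523 -0.0946209 ] back
top panel 388 rect [array([573.27, -76.62]), array([247.9 ,  11.97]), np.float64(4.17)]
  fit [ 0.9973  0.0728  0.5705 -0.0768] 4.174051 0.08606456159983433
  front [ 0.07139241 -0.07203597] back
  x ext 0.4495836415171202 0.6965979781223861
top front face y= [ 0.08441035  0.47387852 -0.10259174] 228 0.42645456293631356 0.7978248359933687
scene ledge 3437 rect [array([ 585.07, -222.08]), array([299.74, 269.39]), np.float64(4.23)]
  fit [ 0.998   0.0632  0.5825 -0.1512] 3.6248443 0.0890944472104817
  front [ 0.07780576 -0.09200469] back
scene panel 376 rect [array([574.15, -75.08]), array([248.49,  15.68]), np.float64(3.96)]
  fit [ 0.9977  0.0672  0.6175 -0.0702] 3.8534422 0.0844030009430263
  front [ 0.07590684 -0.06915914] back
  x ext 0.45035038441087943 0.69798544540883
scene front face y= [ 0.07096717 -0.00187682 -0.07013241] 1503 0.4494773222888913 0.7940883706760886
```

```bash
cat >> h.py <<'E'
PH=0.0733; MO=np.array([.5744,-.0904])
MX=np.array([np.cos(PH),np.sin(PH)]); MY=np.array([-np.sin(PH),np.cos(PH)])
def M2W(x,y): return MO+x*MX+y*MY
def W2M(p): q=np.array(p[:2])-MO; return np.array([q@MX,q@MY])
from scipy.spatial.transform import Rotation as Ro
def pose():
    s=robot.sense(); w,x,y,z=s['ee_rot']; return np.array(s['ee_pos']),Ro.from_quat([x,y,z,w]),s
def plan(p,h,n):
    """h tool-x heading deg, tool down; prints n equal steps: tool shift in units, wz in units per row, following turning axes"""
    P,R,s=pose(); X=R.as_matrix()[:,0]; h0=np.degrees(np.arctan2(X[1],X[0]))
    dh=(h-h0+180)%360-180; D=np.array(p)-P
    print('t',round(s['clock'],2),'at',P.round(4),'mach',W2M(P).round(4),'head',round(h0,1),'gap',round(s['finger_gap'],4),'F',np.round(s['wrist_force'],1),'q6',round(s['q'][5],2))
    print('tilt',np.degrees(R.as_matrix()[:2,2]).round(2))
    for i in range(n):
        a=np.radians(h0+dh*i/n); tx=np.array([np.cos(a),np.sin(a),0]); ty=np.array([np.sin(a),-np.cos(a),0])
        print([round(float(v),2) for v in (tx@D/n/.04,ty@D/n/.04,-D[2]/n/.04,0,0,-dh/n/6)])
E
python3 - <<'E'
from h import *
plan([*M2W(0,.075),.15],4.2,18)
E
```

```text
t 0.4 at [0.2427 0.5212 0.2138] mach [-0.286   0.6342] head 65.0 gap 0.0907 F [-0.9  0.2  0.5] q6 -0.02
tilt [-0.   -0.01]
[-0.48, 0.73, 0.09, 0.0, 0.0, 0.56]
[-0.44, 0.75, 0.09, 0.0, 0.0, 0.56]
[-0.4, 0.78, 0.09, 0.0, 0.0, 0.56]
[-0.35, 0.8, 0.09, 0.0, 0.0, 0.56]
[-0.3, 0.82, 0.09, 0.0, 0.0, 0.56]
[-0.25, 0.83, 0.09, 0.0, 0.0, 0.56]
[-0.2, 0.85, 0.09, 0.0, 0.0, 0.56]
[-0.15, 0.86, 0.09, 0.0, 0.0, 0.56]
[-0.1, 0.87, 0.09, 0.0, 0.0, 0.56]
[-0.05, 0.87, 0.09, 0.0, 0.0, 0.56]
[0.0, 0.87, 0.09, 0.0, 0.0, 0.56]
[0.05, 0.87, 0.09, 0.0, 0.0, 0.56]
[0.1, 0.87, 0.09, 0.0, 0.0, 0.56]
[0.15, 0.86, 0.09, 0.0, 0.0, 0.56]
[0.2, 0.85, 0.09, 0.0, 0.0, 0.56]
[0.25, 0.83, 0.09, 0.0, 0.0, 0.56]
[0.3, 0.82, 0.09, 0.0, 0.0, 0.56]
[0.35, 0.8, 0.09, 0.0, 0.0, 0.56]
```

```bash
python3 -m jog '[[-0.48,0.73,0.09,0,0,0.56,255],[-0.44,0.75,0.09,0,0,0.56,255],[-0.4,0.78,0.09,0,0,0.56,255],[-0.35,0.8,0.09,0,0,0.56,255],[-0.3,0.82,0.09,0,0,0.56,255],[-0.25,0.83,0.09,0,0,0.56,255],[-0.2,0.85,0.09,0,0,0.56,255],[-0.15,0.86,0.09,0,0,0.56,255],[-0.1,0.87,0.09,0,0,0.56,255],[-0.05,0.87,0.09,0,0,0.56,255]]'
python3 - <<'E'
from h import *
plan([*M2W(0,.075),.12],4.2,10)
E
```

```text
clock: 1.65
ee_pos: [0.4278, 0.2157, 0.1774]
ee_rot: [-0.001, 0.965, 0.264, 0.002]
wrist_force: [0.6, -0.8, 0.1]
finger_gap: 0.0
t 1.65 at [0.4278 0.2157 0.1774] mach [-0.1238  0.316 ] head 30.6 gap 0.0 F [ 0.6 -0.8  0.1] q6 -0.09
tilt [0.19 0.17]
[0.01, 0.68, 0.14, 0.0, 0.0, 0.44]
[0.04, 0.68, 0.14, 0.0, 0.0, 0.44]
[0.07, 0.67, 0.14, 0.0, 0.0, 0.44]
[0.1, 0.67, 0.14, 0.0, 0.0, 0.44]
[0.13, 0.66, 0.14, 0.0, 0.0, 0.44]
[0.16, 0.66, 0.14, 0.0, 0.0, 0.44]
[0.19, 0.65, 0.14, 0.0, 0.0, 0.44]
[0.22, 0.64, 0.14, 0.0, 0.0, 0.44]
[0.25, 0.63, 0.14, 0.0, 0.0, 0.44]
[0.28, 0.62, 0.14, 0.0, 0.0, 0.44]
```

```bash
python3 -m jog '[[0.01,0.68,0.14,0,0,0.46,255],[0.04,0.68,0.14,0,0,0.46,255],[0.07,0.67,0.14,0,0,0.46,255],[0.1,0.67,0.14,0,0,0.46,255],[0.13,0.66,0.14,0,0,0.46,255],[0.16,0.66,0.14,0,0,0.46,255],[0.19,0.65,0.14,0,0,0.46,255],[0.22,0.64,0.14,0,0,0.46,255],[0.25,0.63,0.14,0,0,0.46,255],[0.28,0.62,0.14,0,0,0.46,255]]'
python3 - <<'E'
from h import *
plan([*M2W(0,.075),.05],4.2,4)
E
```

```text
clock: 2.9
ee_pos: [0.5696, -0.0273, 0.1208]
ee_rot: [-0.002, 1.0, 0.017, 0.004]
wrist_force: [-0.3, -0.1, -0.3]
finger_gap: 0.0003
t 2.9 at [ 0.5696 -0.0273  0.1208] mach [-0.0002  0.0633] head 2.0 gap 0.0003 F [-0.3 -0.1 -0.3] q6 -0.11
tilt [0.41 0.23]
[-0.0, -0.07, 0.44, 0.0, 0.0, -0.09]
[-0.0, -0.07, 0.44, 0.0, 0.0, -0.09]
[-0.0, -0.07, 0.44, 0.0, 0.0, -0.09]
[0.0, -0.07, 0.44, 0.0, 0.0, -0.09]
```

```bash
python3 -m jog '[[0,-0.07,0.44,0,0,-0.09,255],[0,-0.07,0.44,0,0,-0.09,255],[0,-0.07,0.44,0,0,-0.09,255],[0,-0.07,0.44,0,0,-0.09,255],[0,0.2,0,0,0,0,255],[0,0.2,0,0,0,0,255],[0,0.2,0,0,0,0,255],[0,0.2,0,0,0,0,255]]'
python3 - <<'E'
from h import *
plan([*M2W(0,.036),.045],4.2,2); d=snap('scene','p1')
E
```

```text
clock: 3.9
ee_pos: [0.5752, -0.0517, 0.0503]
ee_rot: [-0.002, 0.999, 0.034, 0.006]
wrist_force: [0.3, 9.7, -0.4]
finger_gap: 0.0005
t 3.9 at [ 0.5752 -0.0517  0.0503] mach [0.0036 0.0385] head 3.9 gap 0.0005 F [ 0.3  9.7 -0.4] q6 -0.19
tilt [0.7  0.25]
[-0.04, 0.03, 0.07, 0.0, 0.0, -0.02]
[-0.04, 0.03, 0.07, 0.0, 0.0, -0.02]
```

View pics/p1.png

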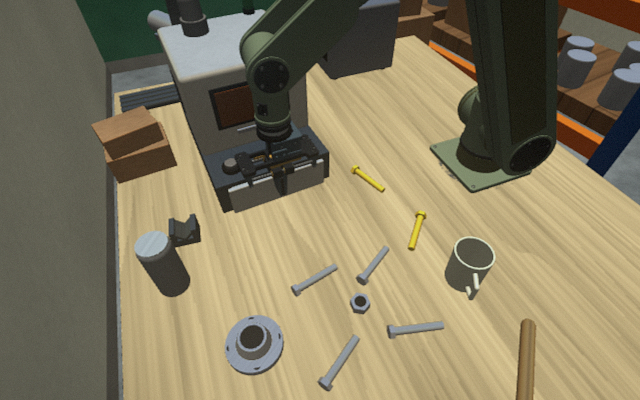

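The fingers are at the middle of the drawer front, scene pixel about (280,180), already pushing with 9.7 N. I'll press further.

```bash
python3 -m jog '[[0,0.12,0,0,0,0,255],[0,0.15,0,0,0,0,255],[0,0.15,0,0,0,0,255]]'; python3 -m jog '[[0,0.15,0,0,0,0,255],[0,0.15,0,0,0,0,255]]'; python3 -c "
from h import *
plan([0.5,0,0],4.2,0)"
```

```text
clock: 4.32
ee_pos: [0.5758, -0.0589, 0.0506]
ee_rot: [-0.012, 0.999, 0.03, 0.006]
wrist_force: [1.1, 26.2, 2.4]
finger_gap: 0.0006
clock: 4.58
ee_pos: [0.5759, -0.0582, 0.051]
ee_rot: [-0.024, 0.999, 0.026, 0.005]
wrist_force: [0.3, 22.3, 2.9]
finger_gap: 0.0004
t 4.58 at [ 0.5759 -0.0582  0.051 ] mach [0.0038 0.032 ] head 3.0 gap 0.0004 F [ 0.3 22.3  2.9] q6 -0.24
tilt [0.54 2.73]
```

```bash
python3 -m jog '[[0,-0.8,0,0,0,0,255],[0,-0.9,0,0,0,0,255],[0,-0.9,0,0,0,0,255],[0,0,0,0,0,0,255]]'
python3 - <<'E'
from h import *
plan([*M2W(0,.065),.15],94.2,4)
d=snap('top','p2'); cv2.imwrite('pics/p2c.png',cv2.resize(d['img'][95:255,290:450],None,fx=3.7,fy=3.7));
E
```

```text
clock: 5.08
ee_pos: [0.5715, 0.0476, 0.0574]
ee_rot: [-0.023, 0.999, 0.026, 0.007]
wrist_force: [-0.0, -0.2, 0.1]
finger_gap: 0.0008
t 5.08 at [0.5715 0.0476 0.0574] mach [0.0072 0.1378] head 3.0 gap 0.0008 F [-0.  -0.2  0.1] q6 -0.05
tilt [0.72 2.67]
[-0.04, 0.46, -0.58, 0.0, 0.0, -3.8]
[-0.21, 0.41, -0.58, 0.0, 0.0, -3.8]
[-0.35, 0.29, -0.58, 0.0, 0.0, -3.8]
[-0.44, 0.13, -0.58, 0.0, 0.0, -3.8]
```

View pics/p2c.png

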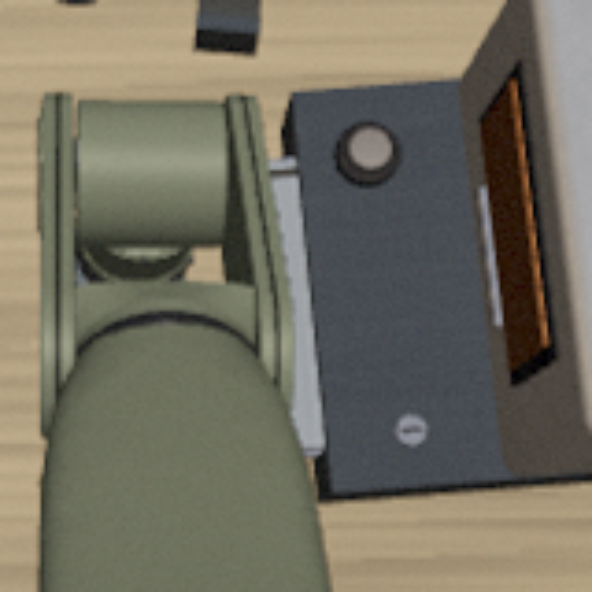

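```bash
cat > dr.py <<'E'
from h import *
def panel(show=None):
    d=get_image('scene'); T=np.array(d['camera_from_world']);R=T[:3,:3];t=T[:3,3]
    v,u=np.mgrid[0:400,0:640]; z=d['range_z']
    C=np.stack([(u-d['cx'])/d['fx']*z,(v-d['cy'])/d['fy']*z,z],-1); W=(C-t)@R
    q=W[...,:2]-MO; X=q@MX; Y=q@MY; Z=W[...,2]
    m=(abs(X)<.12)&(Y>.002)&(Y<.24)&(Z>.02)&(Z<.075)&(z>0)
    h,e=np.histogram(Y[m],bins=np.arange(0,.24,.002)); k=np.argmax(h)
    s=m&(abs(Y-e[k]-.001)<.004); print('panel outer face y',np.median(Y[s]).round(4),'n',s.sum(),'drawer',(np.median(Y[s])-.020).round(4))
    if show: cv2.imwrite('pics/'+show+'.png',d['img'])
    return d,X,Y,Z
E
python3 -c "
from dr import *
panel('p3')"
```

```text
panel outer face y 0.0429 n 476 drawer 0.0229
```

View pics/p3.png

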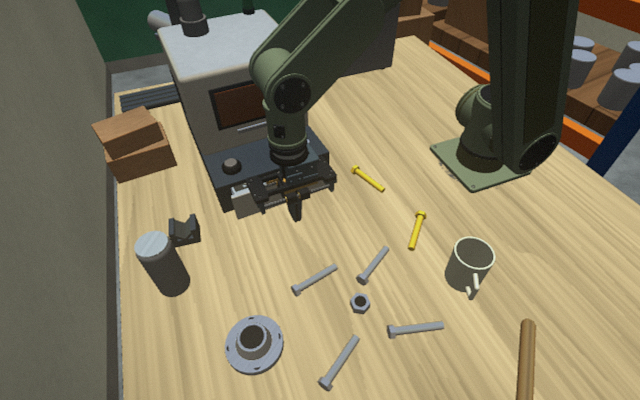

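The drawer has popped and was still moving in this frame. I'll raise the tool, level it and turn to pinch the top edge.

```bash
cat >> h.py <<'E'
def plan(p,h,n):
    P,R,s=pose(); M=R.as_matrix(); X=M[:,0]; h0=np.degrees(np.arctan2(X[1],X[0]))
    a=np.radians(h); Rd=Ro.from_matrix(np.array([[np.cos(a),np.sin(a),0],[np.sin(a),-np.cos(a),0],[0,0,-1]]))
    rv=(R.inv()*Rd).as_rotvec(); D=np.array(p)-P
    print('t',round(s['clock'],2),'at',P.round(4),'mach',W2M(P).round(4),'head',round(h0,1),'gap',round(s['finger_gap'],4),'F',np.round(s['wrist_force'],1),'q6',round(s['q'][5],2),'tilt',np.degrees(M[:2,2]).round(2))
    for i in range(n):
        A=(R*Ro.from_rotvec(rv*i/n)).as_matrix()
        print([round(float(v),2) for v in (*(A.T@D/n/.04),*(np.degrees(rv)/n/6))])
E
python3 - <<'E'
from dr import *
plan([*M2W(0,.065),.16],-85.8,16); panel()
E
```

```text
t 5.17 at [0.5716 0.0457 0.0572] mach [0.0072 0.136 ] head 2.9 gap 0.0003 F [ 0.1 -0.2 -0.1] q6 -0.05 tilt [0.72 2.64]
[-0.01, 0.1, -0.17, -0.03, 0.01, 0.92]
[0.0, 0.1, -0.17, -0.03, 0.01, 0.92]
[0.01, 0.1, -0.16, -0.03, 0.01, 0.92]
[0.02, 0.1, -0.16, -0.03, 0.01, 0.92]
[0.03, 0.1, -0.16, -0.03, 0.01, 0.92]
[0.04, 0.1, -0.16, -0.03, 0.01, 0.92]
[0.05, 0.09, -0.16, -0.03, 0.01, 0.92]
[0.06, 0.09, -0.16, -0.03, 0.01, 0.92]
[0.07, 0.08, -0.16, -0.03, 0.01, 0.92]
[0.08, 0.07, -0.16, -0.03, 0.01, 0.92]
[0.09, 0.07, -0.16, -0.03, 0.01, 0.92]
[0.09, 0.06, -0.16, -0.03, 0.01, 0.92]
[0.1, 0.05, -0.16, -0.03, 0.01, 0.92]
[0.1, 0.04, -0.16, -0.03, 0.01, 0.92]
[0.11, 0.03, -0.16, -0.03, 0.01, 0.92]
[0.11, 0.02, -0.16, -0.03, 0.01, 0.92]
panel outer face y 0.0446 n 465 drawer 0.0246
```

```bash
python3 -m jog '[[0,0,-0.9,-0.1,0.02,0,255],[0,0,-0.9,-0.1,0.02,0,255],[0,0,-0.9,-0.1,0.02,0.9,255],[0,0.1,0,-0.1,0.02,1,200],[0,0.1,0,-0.05,0.02,1,150],[0,0.1,0,0,0,1,150],[0.05,0.1,0,0,0,1,150],[0.05,0.1,0,0,0,1,150],[0.05,0.1,0,0,0,1,150],[0.05,0.1,0,0,0,1,150]]'
python3 - <<'E'
from dr import *
panel(); plan([*M2W(0,.060),.15],-85.8,10);
E
```

```text
clock: 6.48
ee_pos: [0.5669, -0.0046, 0.1682]
ee_rot: [-0.001, 0.916, -0.4, 0.011]
wrist_force: [-0.1, -0.2, -0.3]
finger_gap: 0.0375
panel outer face y 0.064 n 1439 drawer 0.044
t 6.53 at [ 0.5667 -0.0052  0.1683] mach [-0.0014  0.0855] head -47.3 gap 0.0376 F [-0.2 -0.4  0.7] q6 0.81 tilt [ 1.2  -0.49]
[0.05, 0.04, 0.05, -0.02, -0.02, 0.64]
[0.05, 0.03, 0.05, -0.02, -0.02, 0.64]
[0.06, 0.03, 0.05, -0.02, -0.02, 0.64]
[0.06, 0.03, 0.05, -0.02, -0.02, 0.64]
[0.06, 0.02, 0.05, -0.02, -0.02, 0.64]
[0.06, 0.02, 0.05, -0.02, -0.02, 0.64]
[0.06, 0.01, 0.05, -0.02, -0.02, 0.64]
[0.06, 0.01, 0.05, -0.02, -0.02, 0.64]
[0.06, 0.01, 0.05, -0.02, -0.02, 0.64]
[0.06, 0.0, 0.05, -0.02, -0.02, 0.64]
```

```bash
python3 -m jog '[[0.05,0.04,0.05,-0.02,-0.02,0.66,150],[0.05,0.03,0.05,-0.02,-0.02,0.66,150],[0.06,0.03,0.05,-0.02,-0.02,0.66,150],[0.06,0.03,0.05,-0.02,-0.02,0.66,150],[0.06,0.02,0.05,-0.02,-0.02,0.66,150],[0.06,0.02,0.05,-0.02,-0.02,0.66,150],[0.06,0.01,0.05,-0.02,-0.02,0.66,150],[0.06,0.01,0.05,-0.02,-0.02,0.66,150],[0.06,0.01,0.05,-0.02,-0.02,0.66,150],[0.06,0,0.05,-0.02,-0.02,0.66,150]]'
python3 - <<'E'
from dr import *
panel('p4'); plan([*M2W(0,.0585),.062],-85.8,6);
E
```

```text
clock: 7.78
ee_pos: [0.5685, -0.0429, 0.1473]
ee_rot: [0.003, 0.718, -0.696, -0.003]
wrist_force: [-0.1, -0.3, 0.3]
finger_gap: 0.0375
panel outer face y 0.064 n 1442 drawer 0.044
t 7.83 at [ 0.5685 -0.0433  0.147 ] mach [-0.0025  0.0474] head -88.3 gap 0.0376 F [ 0.5 -0.7 -0.8] q6 1.45 tilt [-0.49 -0.01]
[-0.05, -0.01, 0.35, 0.01, 0.0, -0.07]
[-0.05, -0.01, 0.35, 0.01, 0.0, -0.07]
[-0.05, -0.01, 0.35, 0.01, 0.0, -0.07]
[-0.05, -0.01, 0.35, 0.01, 0.0, -0.07]
[-0.05, -0.01, 0.35, 0.01, 0.0, -0.07]
[-0.05, -0.01, 0.35, 0.01, 0.0, -0.07]
```

View pics/p4.png

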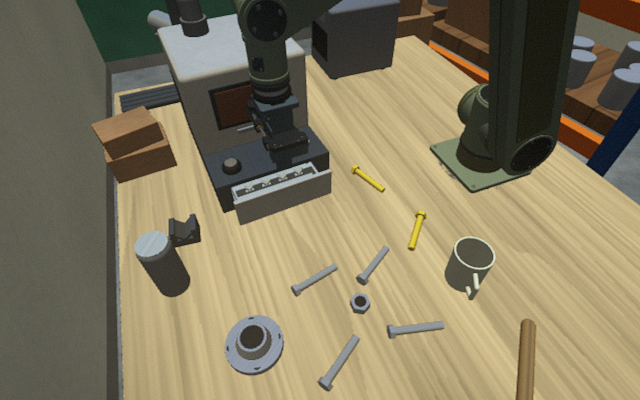

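The drawer front stands out about 44 mm with the tray behind it, top edge around scene pixel (285,190). The fingers are above it, so I'll align them, descend and pinch.

```bash
python3 -m jog '[[-0.15,-0.03,0,0.02,0,-0.2,150],[-0.13,-0.03,0.1,0.02,0,-0.2,150],[0,0,0.4,0,0,0,150],[0,0,0.4,0,0,0,150]]'
python3 - <<'E'
from dr import *
plan([*M2W(0,.0585),.062],-85.8,4);
E
```

```text
clock: 8.32
ee_pos: [0.5709, -0.0322, 0.1099]
ee_rot: [0.001, 0.734, -0.679, -0.001]
wrist_force: [0.4, 1.3, -0.1]
finger_gap: 0.0381
t 8.32 at [ 0.5709 -0.0322  0.1099] mach [0.0008 0.0583] head -85.5 gap 0.0381 F [ 0.4  1.3 -0.1] q6 1.42 tilt [-0.1  -0.02]
[-0.0, 0.0, 0.3, 0.0, -0.0, 0.01]
[-0.0, 0.0, 0.3, 0.0, -0.0, 0.01]
[-0.0, 0.0, 0.3, 0.0, -0.0, 0.01]
[-0.0, 0.0, 0.3, 0.0, -0.0, 0.01]
```

```bash
python3 -m jog '[[0,0,0.35,0,0,0,150],[0,0,0.35,0,0,0,150],[0,0,0.35,0,0,0,150],[0,0,0.1,0,0,0,150],[0,0,0,0,0,0,255],[0,0,0,0,0,0,255],[0,0,0,0,0,0,255]]'
python3 - <<'E'
from dr import *
plan([*M2W(0,.1885),.062],-85.8,10);
E
```

```text
clock: 9.2
ee_pos: [0.5697, -0.0316, 0.0589]
ee_rot: [0.001, 0.734, -0.679, -0.002]
wrist_force: [-0.0, 1.5, -2.4]
finger_gap: 0.0116
t 9.2 at [ 0.5697 -0.0316  0.0589] mach [-0.0004  0.059 ] head -85.5 gap 0.0116 F [-0.   1.5 -2.4] q6 1.42 tilt [-0.28  0.03]
[-0.32, -0.0, -0.01, 0.0, 0.0, 0.0]
[-0.32, -0.0, -0.01, 0.0, 0.0, 0.0]
[-0.32, -0.0, -0.01, 0.0, 0.0, 0.0]
[-0.32, -0.0, -0.01, 0.0, 0.0, 0.0]
[-0.32, -0.0, -0.01, 0.0, 0.0, 0.0]
[-0.32, -0.0, -0.01, 0.0, 0.0, 0.0]
[-0.32, -0.0, -0.01, 0.0, 0.0, 0.0]
[-0.32, -0.0, -0.01, 0.0, 0.0, 0.0]
[-0.32, -0.0, -0.01, 0.0, 0.0, 0.0]
[-0.32, -0.0, -0.01, 0.0, 0.0, 0.0]
```

Pinched with a gap of 11.6 mm. Drawing it out.

```bash
python3 -m jog '[[-0.35,0,0,0,0,0,255],[-0.35,0,0,0,0,0,255],[-0.35,0,0,0,0,0,255],[-0.35,0,0,0,0,0,255],[-0.35,0,0,0,0,0,255],[-0.35,0,0,0,0,0,255],[-0.35,0,0,0,0,0,255],[-0.35,0,0,0,0,0,255]]'
python3 - <<'E'
from dr import *
plan([*M2W(0,.1885),.062],-85.8,1);
E
```

```text
clock: 10.2
ee_pos: [0.5624, 0.0693, 0.0589]
ee_rot: [0.008, 0.733, -0.68, 0.006]
wrist_force: [1.7, -7.4, -1.0]
finger_gap: 0.0122
t 10.2 at [0.5624 0.0693 0.0589] mach [-0.0003  0.1602] head -85.7 gap 0.0122 F [ 1.7 -7.4 -1. ] q6 1.63 tilt [-0.07 -1.13]
[-0.71, -0.01, -0.09, 0.03, -0.19, 0.02]
```

```bash
python3 -m jog '[[-0.35,0,0,0,-0.15,0,255],[-0.3,0,0,0,-0.1,0,255],[-0.25,0,0,0,0,0,255],[-0.1,0,0,0,0,0,255]]'
python3 - <<'E'
from dr import *
plan([*M2W(0,.1885),.062],-85.8,1);panel()
E
```

```text
clock: 10.7
ee_pos: [0.5603, 0.0983, 0.0589]
ee_rot: [0.006, 0.735, -0.678, 0.005]
wrist_force: [2.5, -15.8, -0.7]
finger_gap: 0.0121
t 10.7 at [0.5603 0.0983 0.0589] mach [-0.0003  0.1892] head -85.4 gap 0.0121 F [  2.5 -15.8  -0.7] q6 1.66 tilt [-0.08 -0.9 ]
[0.02, -0.01, -0.08, 0.03, -0.15, 0.07]
panel outer face y 0.1944 n 942 drawer 0.1744
```

It's fully out at 0.1744, against its end stop. I'll release, lift and look.

```bash
python3 -m jog '[[0.05,0,0,0,0,0,150],[0,0,0,0,0,0,150],[0,0,0,0,0,0,150],[0,0,-0.6,0,0,0,150],[0,0,-0.9,0,0,0,150],[-0.2,0,-0.9,0,0,0,150],[-0.9,0,-0.6,0,0,0,0],[-0.9,0,0,0,0,0,0],[-0.9,0,0,0,0,0,0]]'
python3 - <<'E'
from dr import *
panel()
d=get_image('top'); im=d['img'];cv2.imwrite('pics/p5.png',cv2.resize(im[100:250,190:400],None,fx=3.8,fy=3.8))
plan([.4,.2,.2],-85.8,0)
E
```

```text
clock: 11.88
ee_pos: [0.5515, 0.2173, 0.1832]
ee_rot: [0.004, 0.734, -0.679, 0.005]
wrist_force: [1.1, -0.4, 0.5]
finger_gap: 0.0644
panel outer face y 0.1944 n 1006 drawer 0.1744
t 11.97 at [0.5513 0.2195 0.1829] mach [-0.0004  0.3107] head -85.3 gap 0.0726 F [-0.1  1.  -0. ] q6 1.86 tilt [ 0.11 -0.64]
```

View pics/p5.png

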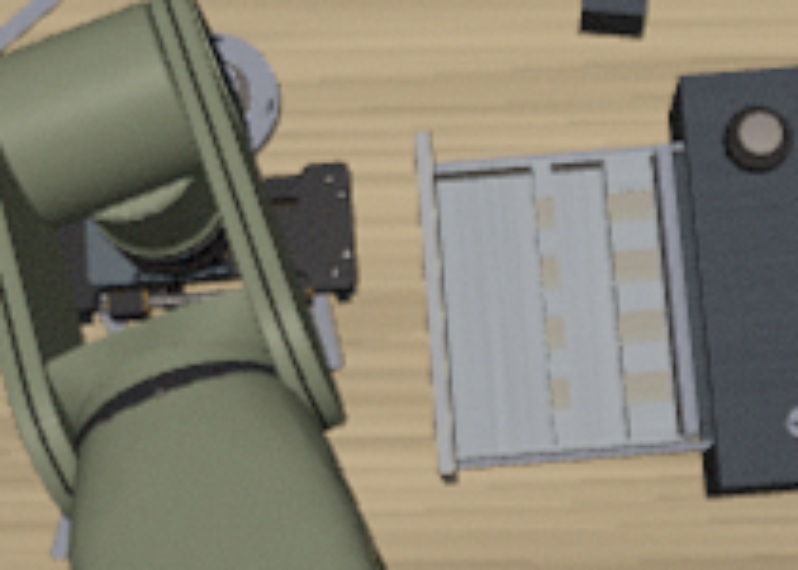

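The grooves show at crop columns 550–562 (front rail) and 632–648 (back rail), in four rows. I'll check the groove positions and find the bolts with both cameras.

```bash
cat > bo.py <<'E'
from dr import *
def bolts(n):
    d=get_image(n); im=d['img']; hsv=cv2.cvtColor(im,cv2.COLOR_BGR2HSV)
    z=d['range_z']; T=np.array(d['camera_from_world']);R=T[:3,:3];t=T[:3,3]
    v,u=np.mgrid[0:400,0:640]; C=np.stack([(u-d['cx'])/d['fx']*z,(v-d['cy'])/d['fy']*z,z],-1); W=(C-t)@R
    m=((hsv[...,1]<70)&(hsv[...,2]>50)&(W[...,2]<.04)&(W[...,2]>-.01)&(W[...,0]>.3)&(W[...,0]<.8)&(W[...,1]>.1)&(W[...,1]<.5)&(z>0)).astype(np.uint8)
    k,l,st,ce=cv2.connectedComponentsWithStats(m)
    for i in range(1,k):
        if st[i,4]<100 or st[i,4]>700: continue
        ys,xs=np.where(l==i); P=np.array([ray(d,x,y,.010)[:2] for x,y in zip(xs,ys)])
        c=P.mean(0); w,vv=np.linalg.eigh(np.cov((P-c).T)); a=vv[:,1]; pr=(P-c)@a
        wd=[np.ptp(((P-c)@vv[:,0])[s]) for s in (pr<pr.min()+.012,pr>pr.max()-.012)]
        if wd[0]<wd[1]: a=-a; pr=-pr
        mid=c+a*((pr.min()+pr.max())/2-.003); h=(np.degrees(np.arctan2(a[1],a[0]))+90+180)%360-180
        print(n,ce[i].round(0),'mid',mid.round(4),'len',np.ptp(pr).round(3),'w',np.round(wd,3),'head',round(h,1))
if __name__=='__main__':
    import sys
    for n in (sys.argv[1:] or ['scene','top']): bolts(n)
E
python3 bo.py
python3 - <<'E'
from h import *
d=get_image('top')
for x,y in [(545,208),(550,270),(556,332),(561,391),(632,205),(635,265),(642,325),(648,388),(655,153),(690,432)]:
    p=ray(d,x/3.8+190,y/3.8+100,.045); print(W2M(p).round(4))
E
```

```text
scene [290. 249.] mid [0.6022 0.0972] len 0.171 w [0.023 0.022] head -85.6
scene [372. 266.] mid [0.4467 0.2068] len 0.119 w [0.028 0.015] head -58.6
scene [313. 279.] mid [0.5807 0.1905] len 0.114 w [0.028 0.017] head -77.3
scene [456. 282.] mid [0.303  0.3115] len 0.086 w [0.017 0.01 ] head -169.5
scene [360. 303.] mid [0.5117 0.2751] len 0.046 w [0.033 0.033] head 146.3
scene [414. 328.] mid [0.4383 0.3665] len 0.115 w [0.028 0.016] head -104.3
scene [338. 364.] mid [0.5983 0.3691] len 0.115 w [0.028 0.015] head -57.7
top [181. 114.] mid [0.7759 0.4643] len 0.094 w [0.005 0.031] head 32.0
top [289. 137.] mid [0.7029 0.1453] len 0.085 w [0.012 0.021] head 0.4
top [293. 157.] mid [0.6464 0.132 ] len 0.085 w [0.001 0.041] head 82.3
top [176. 165.] mid [0.6262 0.4736] len 0.089 w [0.031 0.024] head -68.3
top [178. 188.] mid [0.5552 0.4675] len 0.075 w [0.036 0.036] head -18.3
top [294. 226.] mid [0.4414 0.1292] len 0.077 w [0.026 0.016] head 159.1
[0.0708 0.1004]
[0.0235 0.1007]
[-0.0233  0.1002]
[-0.0673  0.1004]
[0.0678 0.0358]
[0.0221 0.0379]
[-0.0232  0.037 ]
[-0.0702  0.037 ]
[0.1063 0.015 ]
[-0.1048  0.0098]
```

Grooves are confirmed at x = ±23 and ±69 mm. All four bolts are unmoved. I'll take the bolt at (0.583,0.190) first, leaning the tool 6° so the gripper body clears the drawer panel.

Run:
```python
from h import *
plan([.5826,.190,.08],-77,6)
```

```text
t 12.12 at [0.5514 0.2157 0.1823] mach [-0.0006  0.3069] head -85.5 gap 0.0845 F [0.3 0.  0.3] q6 1.86 tilt [ 0.02 -0.8 ]
[0.11, -0.12, 0.43, 0.0, -0.02, -0.24]
[0.11, -0.12, 0.43, 0.0, -0.02, -0.24]
[0.12, -0.12, 0.43, 0.0, -0.02, -0.24]
[0.12, -0.11, 0.43, 0.0, -0.02, -0.24]
[0.13, -0.11, 0.43, 0.0, -0.02, -0.24]
[0.13, -0.11, 0.43, 0.0, -0.02, -0.24]
```

```bash
python3 -m jog '[[0.12,-0.12,0.3,0,0.25,-0.24,120],[0.12,-0.12,0.3,0,0.25,-0.24,120],[0.12,-0.12,0.3,0,0.25,-0.24,120],[0.12,-0.12,0.3,0,0.25,-0.24,120],[0.12,-0.12,0.3,0,0,-0.24,120],[0.1,-0.1,0.3,0,0,-0.24,120],[0,0,0,0,0,0,120]]'
python3 - <<'E'
from h import *
plan([.5826,.190,.006],-77,1)
E
python3 bo.py scene
```

```text
clock: 13.0
ee_pos: [0.5855, 0.181, 0.1057]
ee_rot: [0.046, 0.784, -0.617, 0.044]
wrist_force: [-0.2, -0.1, -0.6]
finger_gap: 0.0484
t 13.0 at [0.5855 0.181  0.1057] mach [0.031  0.2699] head -76.4 gap 0.0484 F [-0.2 -0.1 -0.6] q6 1.75 tilt [ 0.63 -7.26]
[-0.55, -0.03, 2.44, 0.18, -1.21, 0.1]
scene [277. 254.] mid [0.6339 0.0999] len 0.107 w [0.022 0.015] head -86.1
scene [372. 266.] mid [0.4464 0.2065] len 0.118 w [0.027 0.015] head -58.9
scene [311. 280.] mid [0.5801 0.1914] len 0.113 w [0.028 0.013] head -79.1
scene [456. 282.] mid [0.303  0.3115] len 0.086 w [0.017 0.01 ] head -169.6
scene [360. 303.] mid [0.5148 0.2802] len 0.046 w [0.032 0.033] head -34.2
scene [414. 328.] mid [0.4384 0.3665] len 0.115 w [0.027 0.016] head -104.2
scene [338. 364.] mid [0.5985 0.3693] len 0.114 w [0.028 0.015] head -57.7
```

```bash
python3 -m jog '[[-0.2,-0.01,0.5,0,0,0,120],[-0.2,-0.01,0.5,0,0,0,120],[-0.15,0,0.5,0,0,0,120],[0,0,0.5,0,0,0,120]]'
python3 - <<'E'
from h import *
plan([.5826,.190,.006],-77,1)
E
```

```text
clock: 13.55
ee_pos: [0.5858, 0.1946, 0.027]
ee_rot: [0.041, 0.784, -0.618, 0.047]
wrist_force: [-0.2, 0.3, -0.1]
finger_gap: 0.0484
t 13.55 at [0.5858 0.1946 0.027 ] mach [0.0322 0.2834] head -76.5 gap 0.0484 F [-0.2  0.3 -0.1] q6 1.8 tilt [ 1.27 -6.99]
[0.03, 0.1, 0.53, 0.06, -1.19, 0.09]
```

```bash
python3 -m jog '[[0.03,0.05,0.25,0,0,0,120],[0,0.05,0.25,0,0,0,120],[0,0,0.03,0,0,0,255],[0,0,0,0,0,0,255],[0,0,0,0,0,0,255]]'
python3 - <<'E'
from h import *
plan([.5826,.190,.006],-77,1)
E
```

```text
clock: 14.18
ee_pos: [0.5833, 0.19, 0.0069]
ee_rot: [0.04, 0.784, -0.618, 0.047]
wrist_force: [-0.2, -0.3, 0.6]
finger_gap: 0.0213
t 14.18 at [0.5833 0.19   0.0069] mach [0.0295 0.279 ] head -76.5 gap 0.0213 F [-0.2 -0.3  0.6] q6 1.8 tilt [ 1.42 -6.93]
[-0.01, 0.02, 0.02, 0.03, -1.18, 0.08]
```

```bash
python3 -m jog '[[0,0,0,0,0,0,255],[0,0,0,0,0,0,255],[0,0,-0.3,0,0,0,255],[0,0,-0.5,0,0,0,255],[0,0,-0.7,0,0,0,255],[0,0,-0.7,0,0,0,255]]'
python3 - <<'E'
from h import *
plan([*M2W(.069,.0785),.16],4.2,14)
d=snap('scene','p6');cv2.imwrite('pics/p6c.png',cv2.resize(d['img'][150:350,180:420],None,fx=3,fy=3))
E
```

```text
clock: 14.92
ee_pos: [0.5793, 0.2005, 0.096]
ee_rot: [0.042, 0.784, -0.618, 0.046]
wrist_force: [-0.0, 0.0, -2.0]
finger_gap: 0.0153
t 14.93 at [0.5793 0.2005 0.096 ] mach [0.0262 0.2897] head -76.5 gap 0.0153 F [-0.  0. -2.] q6 1.79 tilt [ 1.11 -7.02]
[0.4, -0.01, -0.07, 0.07, -0.07, -0.96]
[0.39, 0.03, -0.07, 0.07, -0.07, -0.96]
[0.39, 0.06, -0.07, 0.07, -0.07, -0.96]
[0.38, 0.1, -0.08, 0.07, -0.07, -0.96]
[0.37, 0.14, -0.08, 0.07, -0.07, -0.96]
[0.35, 0.18, -0.08, 0.07, -0.07, -0.96]
[0.33, 0.21, -0.09, 0.07, -0.07, -0.96]
[0.31, 0.24, -0.09, 0.07, -0.07, -0.96]
[0.28, 0.27, -0.09, 0.07, -0.07, -0.96]
[0.25, 0.3, -0.1, 0.07, -0.07, -0.96]
[0.22, 0.32, -0.1, 0.07, -0.07, -0.96]
[0.19, 0.34, -0.1, 0.07, -0.07, -0.96]
[0.15, 0.36, -0.11, 0.07, -0.07, -0.96]
[0.11, 0.37, -0.11, 0.07, -0.07, -0.96]
```

View pics/p6c.png

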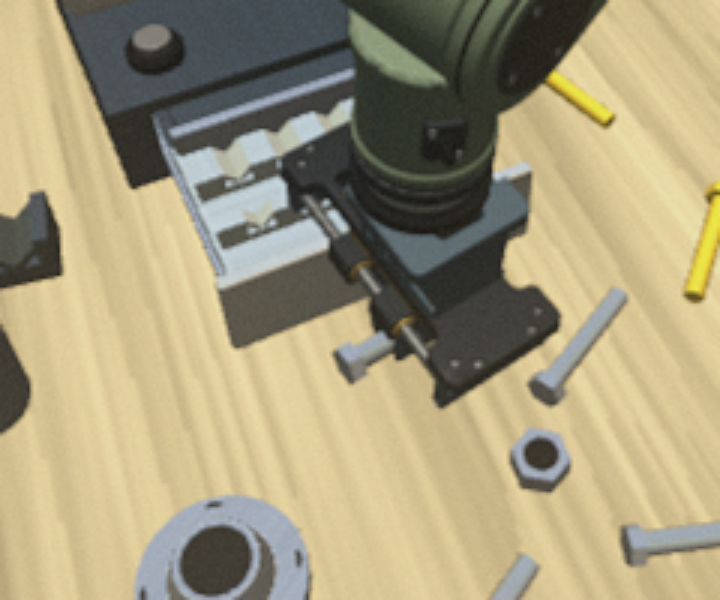

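The bolt is held: gap 15.3 mm, weight 2 N, head end at crop (365,355). Now I'll carry it to groove x=+69.

```bash
python3 -m jog '[[0.1,0,-0.6,0.07,-0.1,-0.96,255],[0.39,0.03,-0.5,0.07,-0.1,-0.96,255],[0.39,0.06,-0.4,0.07,-0.1,-0.96,255],[0.38,0.1,0,0.07,-0.1,-0.96,255],[0.37,0.14,0,0.07,-0.1,-0.96,255],[0.35,0.18,0,0.07,-0.1,-0.96,255],[0.33,0.21,0,0.07,-0.1,-0.96,255],[0.31,0.24,0,0.07,-0.1,-0.96,255],[0.28,0.27,0,0.07,-0.1,-0.96,255],[0.25,0.3,0,0.07,-0.1,-0.96,255]]'
python3 - <<'E'
from h import *
plan([*M2W(.069,.0785),.12],4.2,6)
E
```

```text
clock: 16.23
ee_pos: [0.6202, 0.0667, 0.1719]
ee_rot: [-0.003, 0.989, -0.145, 0.004]
wrist_force: [-0.7, 0.0, -3.4]
finger_gap: 0.0153
t 16.23 at [0.6202 0.0667 0.1719] mach [0.0572 0.1534] head -16.6 gap 0.0153 F [-0.7  0.  -3.4] q6 0.38 tilt [0.56 0.29]
[0.16, 0.28, 0.22, -0.01, -0.01, -0.58]
[0.14, 0.28, 0.22, -0.01, -0.01, -0.58]
[0.12, 0.29, 0.22, -0.01, -0.01, -0.58]
[0.1, 0.3, 0.22, -0.01, -0.01, -0.58]
[0.09, 0.3, 0.22, -0.01, -0.01, -0.58]
[0.07, 0.31, 0.22, -0.01, -0.01, -0.58]
```

```bash
python3 -m jog '[[0.16,0.28,0.15,-0.01,-0.01,-0.58,255],[0.14,0.28,0.15,-0.01,-0.01,-0.58,255],[0.12,0.29,0.15,-0.01,-0.01,-0.58,255],[0.1,0.3,0.15,-0.01,-0.01,-0.58,255],[0.09,0.3,0.15,-0.01,-0.01,-0.55,255],[0.05,0.2,0.15,-0.01,-0.01,-0.5,255],[0,0,0,0,0,0,255],[0,0,0,0,0,0,255]]'
python3 - <<'E'
from dr import *
plan([*M2W(.069,.0785),.035],4.2,1)
d=snap('scene','p7');cv2.imwrite('pics/p7c.png',cv2.resize(d['img'][130:290,170:370],None,fx=3.7,fy=3.7))
E
```

```text
clock: 17.23
ee_pos: [0.6363, -0.0067, 0.1332]
ee_rot: [0.001, 0.999, 0.036, 0.0]
wrist_force: [0.8, 0.1, -1.3]
finger_gap: 0.0151
t 17.23 at [ 0.6363 -0.0067  0.1332] mach [0.0679 0.079 ] head 4.1 gap 0.0151 F [ 0.8  0.1 -1.3] q6 -0.1 tilt [ 0.01 -0.12]
[0.03, 0.01, 2.46, 0.02, -0.0, -0.01]
```

View pics/p7c.png

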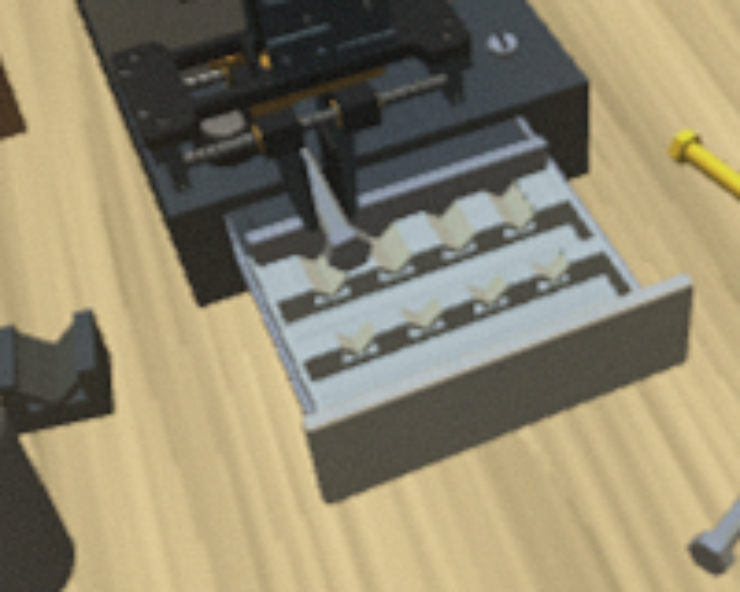

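```bash
python3 -m jog '[[0.03,0.04,0.3,0,0,0,255],[0,0.01,0.4,0,0,0,255],[0,0,0.4,0,0,0,255],[0,0,0.4,0,0,0,255],[0,0,0.3,0,0,0,255]]'
python3 - <<'E'
from dr import *
plan([*M2W(.069,.0772),.0375],4.2,1)
E
```

```text
clock: 17.9
ee_pos: [0.6381, -0.0074, 0.0575]
ee_rot: [0.001, 0.999, 0.036, 0.001]
wrist_force: [-1.4, 2.6, 3.7]
finger_gap: 0.0151
t 17.9 at [ 0.6381 -0.0074  0.0575] mach [0.0696 0.0782] head 4.1 gap 0.0151 F [-1.4  2.6  3.7] q6 -0.1 tilt [ 0.11 -0.06]
[-0.02, 0.02, 0.5, 0.01, -0.02, -0.01]
```

Contact came early, at 3.7 N up. I'll look before going further.

Run:
```python
from dr import *
d=get_image('scene');cv2.imwrite('pics/p8c.png',cv2.resize(d['img'][150:230,190:310],None,fx=6,fy=6,interpolation=2))
d=get_image('top');cv2.imwrite('pics/p8t.png',cv2.resize(d['img'][110:240,290:420],None,fx=4.5,fy=4.5,interpolation=2))
d=get_image('wrist');cv2.imwrite('pics/p8w.png',d['img']); pose(); print(robot.sense()['wrist_force'])
```

```text
[-0.02593877  0.48623671 -1.07275668]
```

View pics/p8c.png

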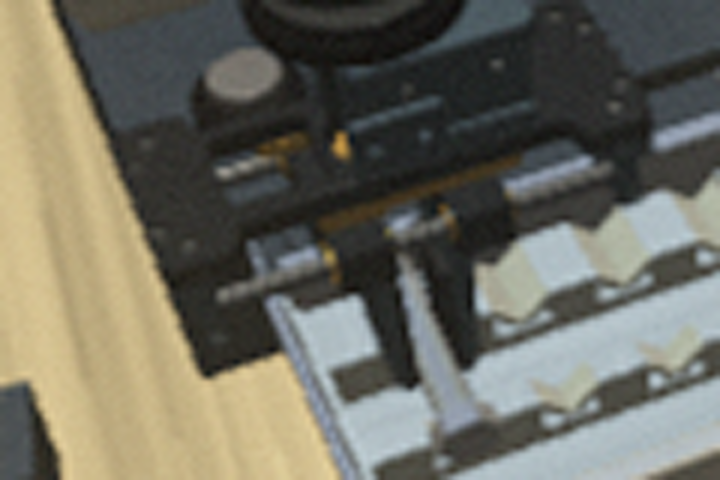

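View pics/p8t.png

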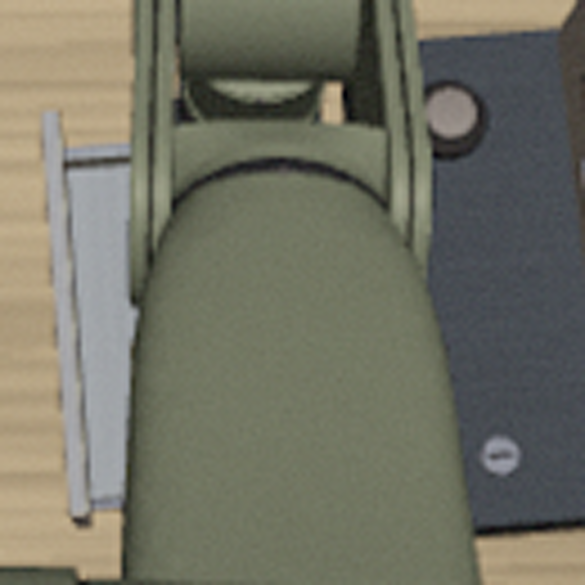

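View pics/p8w.png

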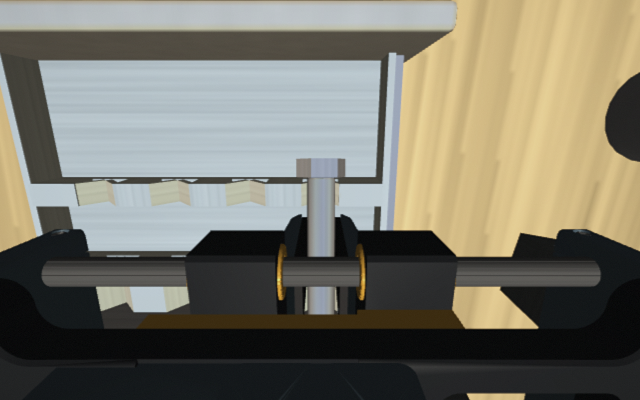

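The bolt is above the +69 groove with its head past the front rail, and the force has settled to about the bolt's weight, so the spike was transient. Continuing slowly.

```bash
python3 -m jog '[[-0.02,0.03,0.15,0,0,0,255],[0,0,0.15,0,0,0,255],[0,0,0.1,0,0,0,255],[0,0,0,0,0,0,255]]'
python3 - <<'E'
from dr import *
plan([*M2W(.069,.0772),.0375],4.2,1)
E
```

```text
clock: 18.55
ee_pos: [0.6384, -0.0092, 0.048]
ee_rot: [0.001, 0.999, 0.036, 0.003]
wrist_force: [-0.1, 1.9, 0.7]
finger_gap: 0.0153
t 18.55 at [ 0.6384 -0.0092  0.048 ] mach [0.0698 0.0763] head 4.2 gap 0.0153 F [-0.1  1.9  0.7] q6 -0.1 tilt [ 0.38 -0.13]
[-0.02, -0.02, 0.26, 0.03, -0.06, -0.0]
```

```bash
python3 -m jog '[[-0.02,-0.02,0.12,0,0,0,255],[0,0,0.12,0,0,0,255],[0,0,0,0,0,0,255]]'
python3 - <<'E'
from dr import *
plan([*M2W(.069,.0772),.0375],4.2,1)
d=get_image('scene');cv2.imwrite('pics/p9c.png',cv2.resize(d['img'][150:230,190:310],None,fx=6,fy=6,interpolation=2))
E
```

```text
clock: 18.92
ee_pos: [0.6385, -0.0093, 0.0481]
ee_rot: [0.002, 0.999, 0.036, 0.006]
wrist_force: [-0.9, 1.6, -1.8]
finger_gap: 0.0152
t 18.93 at [ 0.6385 -0.0093  0.0481] mach [0.0699 0.0761] head 4.2 gap 0.0152 F [-0.9  1.6 -1.8] q6 -0.1 tilt [ 0.73 -0.22]
[-0.03, -0.03, 0.27, 0.05, -0.12, -0.0]
```

View pics/p9c.png

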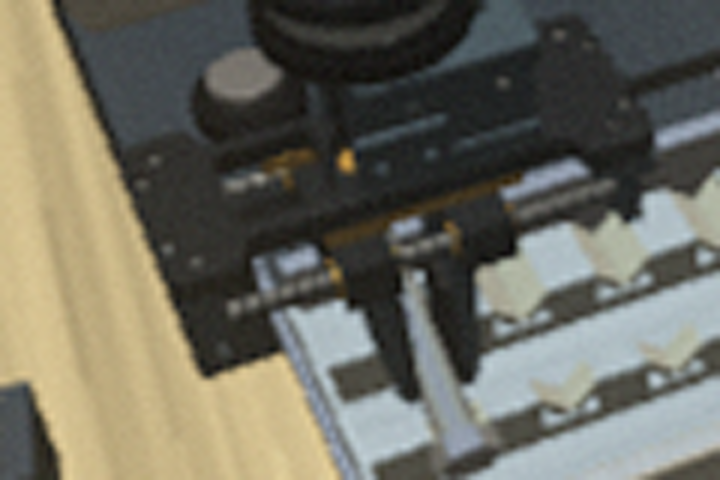

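```bash
python3 - <<'E'
from h import *
s=robot.sense(); print(s['q'].round(3),s['effort'].round(1),s['wrist_force'].round(1),s['ft_torque'].round(2))
E
python3 -m jog '[[0,0,-0.02,0,0,0,255],[0,0,0.3,0,0,0,255],[0,0,0,0,0,0,255]]'
python3 - <<'E'
from h import *
plan([*M2W(.069,.0772),.0375],4.2,1)
s=robot.sense(); print(s['q'].round(3),s['effort'].round(1),s['wrist_force'].round(1),s['ft_torque'].round(2))
E
```

```text
[-0.031  0.549  1.639 -0.005  0.941 -0.101] [ -0.5 -47.2 -19.1  -0.1  -0.4  -0. ] [-2.7  1.1  5.7] [-0.    0.37 -0.1 ]
clock: 19.35
ee_pos: [0.638, -0.0105, 0.0415]
ee_rot: [0.003, 0.999, 0.036, 0.006]
wrist_force: [0.5, 2.2, -2.5]
finger_gap: 0.0152
t 19.35 at [ 0.638  -0.0105  0.0415] mach [0.0692 0.075 ] head 4.2 gap 0.0152 F [ 0.5  2.2 -2.5] q6 -0.1 tilt [ 0.71 -0.31]
[-0.01, -0.05, 0.1, 0.06, -0.11, -0.01]
[-0.032  0.555  1.646 -0.006  0.928 -0.101] [ -0.7 -52.  -20.2  -0.3   0.2  -0. ] [ 0.5  2.2 -2.5] [ 0.13  0.01 -0.03]
```

```bash
python3 -m jog '[[0,-0.08,0.2,0,0,0,255],[0,0,0.2,0,0,0,255],[0,0,0,0,0,0,255]]'
python3 - <<'E'
from dr import *
plan([*M2W(.069,.0772),.0375],4.2,1); panel()
d=get_image('scene');cv2.imwrite('pics/p10c.png',cv2.resize(d['img'][150:230,190:310],None,fx=6,fy=6,interpolation=2))
E
```

```text
clock: 19.73
ee_pos: [0.6381, -0.0101, 0.0387]
ee_rot: [0.005, 0.999, 0.037, 0.008]
wrist_force: [0.5, 1.8, -2.8]
finger_gap: 0.0156
t 19.73 at [ 0.6381 -0.0101  0.0387] mach [0.0694 0.0754] head 4.2 gap 0.0156 F [ 0.5  1.8 -2.8] q6 -0.09 tilt [ 0.93 -0.57]
[-0.01, -0.05, 0.03, 0.11, -0.15, 0.0]
panel outer face y 0.1941 n 1482 drawer 0.1741
```

View pics/p10c.png

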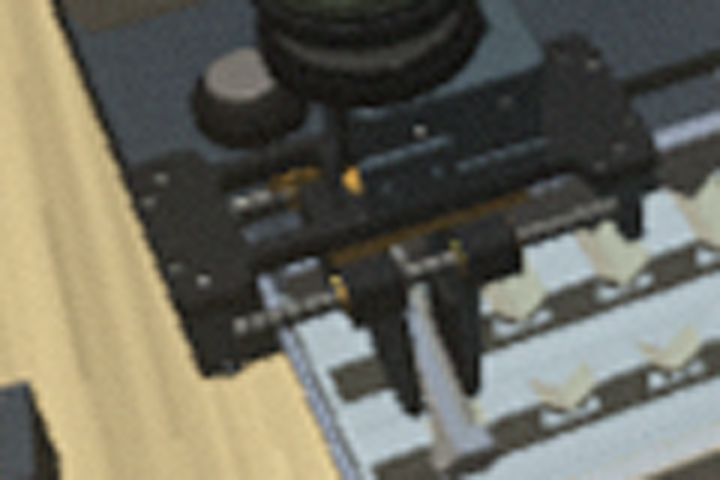

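Run:
```python
from dr import *
d=get_image('wrist');cv2.imwrite('pics/p11w.png',d['img'])
for u,v in [(320,162),(320,175),(320,190),(320,205),(320,222),(320,240),(310,168),(330,168)]:
    p=depthpt(d,u,v); print((u,v),W2M(p).round(4),p[2].round(4))
d=get_image('scene')
for v in range(195,230,3):
    for u in (262,266,270):
        p=depthpt(d,u,v); print((u,v),W2M(p).round(3),p[2].round(3),end=' ')
    print()
```

```text
(320, 162) [0.0693 0.1232] 0.0472
(320, 175) [0.0692 0.117 ] 0.0502
(320, 190) [0.0693 0.1084] 0.0469
(320, 205) [0.0692 0.1013] 0.0505
(320, 222) [0.0692 0.0931] 0.0538
(320, 240) [0.0691 0.0839] 0.0558
(310, 168) [0.0641 0.1203] 0.0482
(330, 168) [0.0743 0.1205] 0.0495
(262, 195) [0.067 0.108] 0.128 (266, 195) [0.059 0.112] 0.128 (270, 195) [0.051 0.114] 0.126 
(262, 198) [0.062 0.078] 0.088 (266, 198) [0.056 0.091] 0.097 (270, 198) [0.035 0.043] 0.04 
(262, 201) [0.062 0.072] 0.071 (266, 201) [0.057 0.093] 0.089 (270, 201) [0.039 0.055] 0.043 
(262, 204) [0.062 0.069] 0.058 (266, 204) [0.058 0.092] 0.078 (270, 204) [0.04  0.055] 0.033 
(262, 207) [0.066 0.078] 0.058 (266, 207) [0.059 0.091] 0.067 (270, 207) [0.041 0.055] 0.022 
(262, 210) [0.069 0.086] 0.057 (266, 210) [0.06  0.091] 0.058 (270, 210) [0.044 0.06 ] 0.017 
(262, 213) [0.071 0.09 ] 0.052 (266, 213) [0.062 0.092] 0.048 (270, 213) [0.047 0.068] 0.016 
(262, 216) [0.074 0.097] 0.049 (266, 216) [0.065 0.101] 0.049 (270, 216) [0.055 0.099] 0.042 
(262, 219) [0.076 0.103] 0.046 (266, 219) [0.068 0.108] 0.047 (270, 219) [0.058 0.107] 0.041 
(262, 222) [0.078 0.104] 0.038 (266, 222) [0.071 0.118] 0.049 (270, 222) [0.063 0.121] 0.047 
(262, 225) [0.081 0.116] 0.041 (266, 225) [0.074 0.125] 0.047 (270, 225) [0.064 0.123] 0.039 
(262, 228) [0.082 0.11 ] 0.023 (266, 228) [0.075 0.122] 0.033 (270, 228) [0.064 0.113] 0.017
```

View pics/p11w.png

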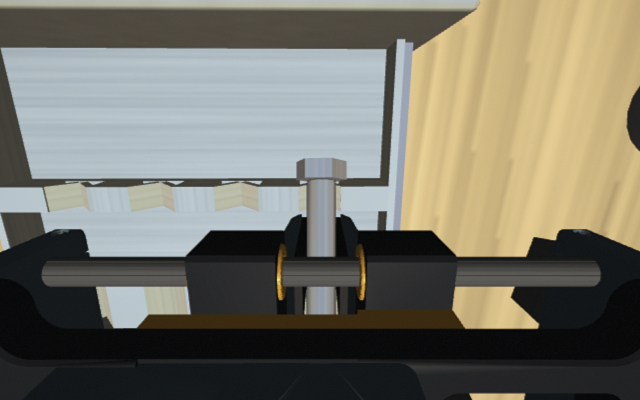

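The wrist depth shows the bolt pitched about 20°, with its tip sitting on top of the end stop. I'll lift, back off about 8 mm and lower again. The rail tops are at about 42 mm, so the fingers can stay above them.

```bash
python3 -m jog '[[0,0,-0.4,0.1,-0.15,0,255],[0,-0.1,-0.4,0,0,0,255],[0,-0.15,0,0,0,0,255],[0,0,0,0,0,0,255]]'
python3 - <<'E'
from dr import *
plan([*M2W(.069,.0835),.06],4.2,1); panel()
d=get_image('wrist')
for u,v in [(320,190),(320,205),(320,222),(320,240)]:
    p=depthpt(d,u,v); print((u,v),W2M(p).round(4),p[2].round(4))
E
```

```text
clock: 20.42
ee_pos: [0.6358, 0.0001, 0.0652]
ee_rot: [0.001, 0.999, 0.037, -0.004]
wrist_force: [-0.4, -0.0, -3.4]
finger_gap: 0.0153
t 20.43 at [6.358e-01 1.000e-04 6.520e-02] mach [0.0678 0.0857] head 4.2 gap 0.0153 F [-0.4 -0.  -3.4] q6 -0.09 tilt [-0.46 -0.11]
[0.03, 0.06, 0.13, 0.01, 0.08, 0.0]
panel outer face y 0.1941 n 1495 drawer 0.1741
(320, 190) [0.0678 0.1188] 0.0759
(320, 205) [0.0678 0.1113] 0.078
(320, 222) [0.0678 0.1027] 0.0799
(320, 240) [0.0678 0.0936] 0.0824
```

```bash
python3 -m jog '[[0.03,0,-0.1,0.8,0.08,0,255],[0,0,0,0.8,0,0,255],[0,0,0,0.8,0,0,255],[0,0,0,0,0,0,255]]'
python3 - <<'E'
from dr import *
plan([*M2W(.069,.0825),.044],4.2,0)
P,R,s=pose(); print((R.as_matrix().T@(np.array([*M2W(.069,.0825),.044])-P)/.04).round(2))
d=get_image('wrist'); cv2.imwrite('pics/p12w.png',d['img'])
for v in range(150,250,6):
    p=depthpt(d,320,v); print(v,W2M(p).round(4),p[2].round(4))
E
```

```text
clock: 21.02
ee_pos: [0.6361, 0.0001, 0.0672]
ee_rot: [-0.127, 0.991, 0.037, -0.006]
wrist_force: [-0.3, -0.0, -2.5]
finger_gap: 0.0152
t 21.02 at [6.361e-01 1.000e-04 6.720e-02] mach [0.0682 0.0857] head 4.3 gap 0.0152 F [-0.3 -0.  -2.5] q6 -0.37 tilt [-1.2  14.44]
[0.02 0.22 0.54]
150 [0.0676 0.1469] 0.0169
156 [0.0676 0.1424] 0.0174
162 [0.0679 0.1292] 0.0894
168 [0.0679 0.1262] 0.0889
174 [0.0679 0.123 ] 0.0895
180 [0.0679 0.1203] 0.085
186 [0.0679 0.1172] 0.0849
192 [0.0679 0.114 ] 0.0853
198 [0.0679 0.1109] 0.0863
204 [0.0679 0.1077] 0.0853
210 [0.0679 0.1046] 0.087
216 [0.0679 0.1015] 0.0869
222 [0.068  0.0985] 0.0872
228 [0.068  0.0953] 0.0864
234 [0.068  0.0921] 0.0861
240 [0.068 0.089] 0.0862
246 [0.068 0.086] 0.0867
```

It's nearly level, with the head's outer face at y≈0.131 and so the tip at about 0.021, just clear of the stop at 0.017. I'll lower straight down and release.

```bash
python3 - <<'E'
from dr import *
P,R,s=pose(); print((R.as_matrix().T@(np.array([*M2W(.069,.0855),.044])-P)/.04).round(2))
E
python3 -m jog '[[0.02,0.07,0.25,0,0,0,255],[0,0.07,0.25,0,0,0,255],[0,0,0.05,0,0,0,255]]'
python3 - <<'E'
from dr import *
plan([*M2W(.069,.0855),.044],4.2,0); P,R,s=pose(); print((R.as_matrix().T@(np.array([*M2W(.069,.0855),.044])-P)/.04).round(2))
d=get_image('wrist')
for v in range(156,250,12):
    p=depthpt(d,320,v); print(v,W2M(p).round(4),p[2].round(4))
E
```

```text
[0.02 0.17 0.56]
clock: 21.45
ee_pos: [0.6363, 0.0027, 0.0429]
ee_rot: [-0.126, 0.991, 0.039, -0.006]
wrist_force: [-0.3, -0.1, -1.5]
finger_gap: 0.015
t 21.45 at [0.6363 0.0027 0.0429] mach [0.0686 0.0883] head 4.5 gap 0.015 F [-0.3 -0.1 -1.5] q6 -0.38 tilt [-1.28 14.31]
[ 0.01  0.06 -0.05]
156 [0.0679 0.1415] 0.017
168 [0.0682 0.1287] 0.065
180 [0.0682 0.1229] 0.0612
192 [0.0682 0.1166] 0.0612
204 [0.0683 0.1104] 0.062
216 [0.0683 0.1041] 0.0617
228 [0.0683 0.0979] 0.0621
240 [0.0684 0.0917] 0.0622
```

```bash
python3 -m jog '[[0,0,0,0,0,0,180],[0,0,0,0,0,0,180],[0,0,0,0,0,0,180]]'
python3 - <<'E'
from dr import *
plan([*M2W(.069,.0855),.044],4.2,0)
d=get_image('wrist'); cv2.imwrite('pics/p13w.png',d['img'])
for v in range(156,250,12):
    p=depthpt(d,320,v); print(v,W2M(p).round(4),p[2].round(4))
E
```

```text
clock: 21.88
ee_pos: [0.6375, 0.0033, 0.0444]
ee_rot: [-0.126, 0.991, 0.039, -0.005]
wrist_force: [-0.8, -0.2, -0.3]
finger_gap: 0.027
t 21.88 at [0.6375 0.0033 0.0444] mach [0.0698 0.0888] head 4.5 gap 0.027 F [-0.8 -0.2 -0.3] q6 -0.38 tilt [-1.12 14.32]
156 [0.0692 0.1422] 0.0173
168 [0.0693 0.1307] 0.0524
180 [0.0693 0.1241] 0.0518
192 [0.0694 0.1175] 0.0491
204 [0.0694 0.1107] 0.0481
216 [0.0694 0.1038] 0.0465
228 [0.0695 0.0969] 0.0472
240 [0.0695 0.0902] 0.048
```

View pics/p13w.png

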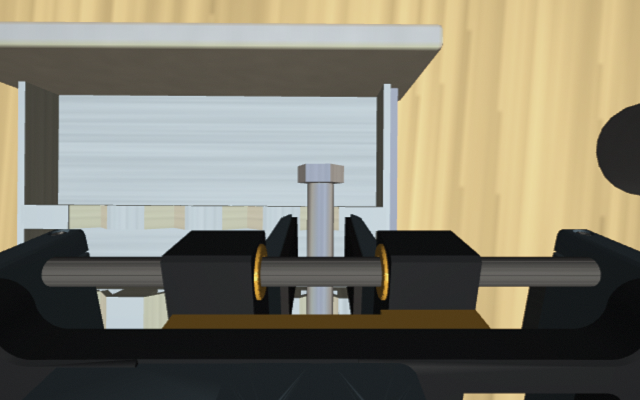

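The bolt is seated: shank top 48 mm, x=69.5, head face about 6 mm short of its final place. I'll push all the heads home at the end. Next is the bolt at (0.446,0.206).

```bash
python3 -m jog '[[0,0,-0.7,0,0,0,180],[0,0,-0.8,-0.5,0,0,150],[0,0,-0.8,-0.6,0.1,0.5,120],[0,0,0,-0.7,0.1,1,120],[0,0,0,-0.6,0,1,120]]'
python3 - <<'E'
from dr import *
plan([.443,.2044,.10],-58.7,10)
E
```

```text
clock: 22.55
ee_pos: [0.6397, -0.0207, 0.1382]
ee_rot: [0.002, 0.995, -0.098, 0.001]
wrist_force: [-0.1, 0.3, -0.1]
finger_gap: 0.0482
t 22.55 at [ 0.6397 -0.0207  0.1382] mach [0.0702 0.0648] head -11.3 gap 0.0482 F [-0.1  0.3 -0.1] q6 0.15 tilt [ 0.05 -0.27]
[-0.59, -0.46, 0.09, 0.0, -0.0, 0.79]
[-0.63, -0.41, 0.09, 0.0, -0.0, 0.79]
[-0.66, -0.35, 0.09, 0.0, -0.0, 0.79]
[-0.69, -0.3, 0.09, 0.0, -0.0, 0.79]
[-0.71, -0.24, 0.09, 0.0, -0.0, 0.79]
[-0.73, -0.18, 0.09, 0.0, -0.0, 0.79]
[-0.74, -0.12, 0.09, 0.0, -0.0, 0.79]
[-0.75, -0.06, 0.09, 0.0, -0.0, 0.79]
[-0.75, 0.0, 0.09, 0.0, -0.0, 0.79]
[-0.74, 0.07, 0.1, 0.0, -0.0, 0.79]
```

```bash
python3 -m jog '[[-0.59,-0.46,0,0,0,0.79,120],[-0.63,-0.41,0,0,0,0.79,120],[-0.66,-0.35,0,0,0,0.79,120],[-0.69,-0.3,0,0,0,0.79,120],[-0.71,-0.24,0.09,0,0,0.79,120],[-0.73,-0.18,0.09,0,0,0.79,120],[-0.74,-0.12,0.09,0,0,0.79,120],[-0.75,-0.06,0.09,0,0,0.79,120],[-0.75,0,0.09,0,0,0.79,120],[-0.74,0.07,0.1,0,0,0.79,120]]'; python3 bo.py scene
python3 - <<'E'
from dr import *
plan([.443,.2044,.03],-58.7,1)
E
```

```text
clock: 23.8
ee_pos: [0.4427, 0.2149, 0.1179]
ee_rot: [-0.002, 0.864, -0.504, 0.005]
wrist_force: [-0.4, 0.5, -0.0]
finger_gap: 0.0485
scene [290. 249.] mid [0.5988 0.0966] len 0.178 w [0.024 0.019] head -85.5
scene [371. 266.] mid [0.4466 0.2067] len 0.118 w [0.027 0.015] head -58.7
scene [456. 282.] mid [0.3031 0.3115] len 0.086 w [0.017 0.01 ] head -169.2
scene [360. 303.] mid [0.5114 0.2753] len 0.046 w [0.032 0.031] head 144.6
scene [414. 328.] mid [0.4381 0.3665] len 0.114 w [0.027 0.016] head -104.4
scene [338. 364.] mid [0.5984 0.3692] len 0.114 w [0.028 0.015] head -57.7
t 23.85 at [0.44   0.2165 0.1173] mach [-0.1116  0.316 ] head -60.6 gap 0.0483 F [-2.4  0.7 -0.6] q6 1.5 tilt [ 0.43 -0.04]
[0.29, 0.1, 2.18, -0.06, -0.04, -0.31]
```

```bash
python3 -m jog '[[0.15,0.08,0.3,-0.06,-0.04,-0.3,120],[0.12,0.05,0.5,0,0,0,120],[0,0,0.5,0,0,0,120],[0,0,0.4,0,0,0,120]]';  python3 - <<'E'
from dr import *
plan([.443,.2044,.002],-58.7,1)
E
```

```text
clock: 24.35
ee_pos: [0.4428, 0.2057, 0.0505]
ee_rot: [-0.003, 0.873, -0.488, 0.002]
wrist_force: [0.3, -0.1, 0.4]
finger_gap: 0.0482
t 24.35 at [0.4428 0.2057 0.0505] mach [-0.1096  0.305 ] head -58.5 gap 0.0482 F [ 0.3 -0.1  0.4] q6 1.43 tilt [0.37 0.17]
[0.03, 0.02, 1.21, -0.07, -0.01, 0.04]
```

```bash
python3 -m jog '[[0.03,0.02,0.35,0,0,0,120],[0,0,0.35,0,0,0,120],[0,0,0.3,0,0,0,120],[0,0,0,0,0,0,120]]';  python3 - <<'E'
from dr import *
plan([.443,.2044,.002],-58.7,1)
d=get_image('wrist'); cv2.imwrite('pics/p14w.png',d['img'])
E
```

```text
clock: 24.85
ee_pos: [0.4433, 0.2039, 0.0081]
ee_rot: [-0.003, 0.873, -0.488, 0.002]
wrist_force: [-0.4, 0.6, 0.9]
finger_gap: 0.0483
t 24.85 at [0.4433 0.2039 0.0081] mach [-0.1092  0.3032] head -58.5 gap 0.0483 F [-0.4  0.6  0.9] q6 1.43 tilt [0.35 0.16]
[-0.01, 0.0, 0.15, -0.06, -0.01, 0.04]
```

View pics/p14w.png

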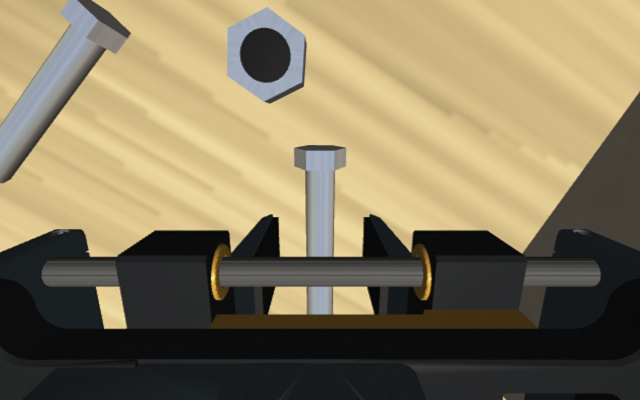

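Fingers straddle the bolt squarely, with the head at wrist pixel (320,157). I'll check the grip point against the head face and go a bit lower.

```bash
python3 -m jog '[[0,0,0.15,0,0,0,120],[0,0,0,0,0,0,120]]';  cat > hd.py <<'E'
from dr import *
# head outer face distance behind TCP along tool y, from wrist image
d=get_image('wrist'); P,R,s=pose(); A=R.as_matrix()
L=[]
for v in range(120,250,2):
    p=depthpt(d,320,v); q=A.T@(p-P); L.append((v,q[0],q[1],q[2],p[2]))
L=np.array(L)
k=[i for i in range(1,len(L)) if L[i,4]-L[i-1,4]>.004 or abs(L[i,4]-L[i-1,4])>.006]
for i in k: print('jump',L[i-1].round(4),L[i].round(4))
print(L[::8].round(4))
print('pose',P.round(4),W2M(P).round(4))
E
python3 hd.py
```

```text
clock: 25.15
ee_pos: [0.4444, 0.2045, 0.0029]
ee_rot: [-0.004, 0.873, -0.488, 0.003]
wrist_force: [0.5, -0.9, -0.4]
finger_gap: 0.0485
jump [ 1.48e+02  4.00e-04 -5.39e-02  3.40e-03  3.00e-04] [ 1.50e+02  4.00e-04 -5.36e-02 -4.40e-03  8.10e-03]
jump [ 1.50e+02  4.00e-04 -5.36e-02 -4.40e-03  8.10e-03] [ 1.52e+02  4.00e-04 -5.35e-02 -1.29e-02  1.66e-02]
jump [ 1.52e+02  4.00e-04 -5.35e-02 -1.29e-02  1.66e-02] [ 1.54e+02  4.00e-04 -5.32e-02 -1.92e-02  2.29e-02]
[[ 1.20e+02  4.00e-04 -6.88e-02  5.10e-03 -1.30e-03]
 [ 1.36e+02  4.00e-04 -6.03e-02  4.80e-03 -1.10e-03]
 [ 1.52e+02  4.00e-04 -5.35e-02 -1.29e-02  1.66e-02]
 [ 1.68e+02  4.00e-04 -4.64e-02 -1.93e-02  2.29e-02]
 [ 1.84e+02  4.00e-04 -3.79e-02 -1.62e-02  1.98e-02]
 [ 2.00e+02  4.00e-04 -2.94e-02 -1.50e-02  1.84e-02]
 [ 2.16e+02  4.00e-04 -2.05e-02 -1.39e-02  1.72e-02]
 [ 2.32e+02  3.00e-04 -1.19e-02 -1.46e-02  1.78e-02]
 [ 2.48e+02  3.00e-04 -2.40e-03 -1.34e-02  1.65e-02]]
pose [0.4447 0.2046 0.0031] [-0.1077  0.3037]
```

```bash
python3 -m jog '[[0,0,0,0,0,0,255],[0,0,0,0,0,0,255],[0,0,0,0,0,0,255],[0,0,0,0,0,0,255],[0,0,-0.3,0,0,0,255],[0,0,-0.6,0,0,0,255],[0,0,-0.8,0,0,0,255],[0,0,-0.8,0,0,0,255]]';  python3 - <<'E'
from dr import *
plan([*M2W(.023,.080),.14],4.2,12)
E
```

```text
clock: 26.2
ee_pos: [0.4414, 0.2032, 0.1053]
ee_rot: [-0.001, 0.873, -0.488, 0.001]
wrist_force: [0.6, -0.1, -1.9]
finger_gap: 0.0152
t 26.2 at [0.4414 0.2032 0.1053] mach [-0.1111  0.3025] head -58.4 gap 0.0152 F [ 0.6 -0.1 -1.9] q6 1.43 tilt [0.19 0.09]
[0.54, -0.04, -0.07, -0.0, -0.0, -0.87]
[0.54, 0.01, -0.07, -0.0, -0.0, -0.87]
[0.54, 0.06, -0.07, -0.0, -0.0, -0.87]
[0.53, 0.11, -0.07, -0.0, -0.0, -0.87]
[0.52, 0.16, -0.07, -0.0, -0.0, -0.87]
[0.5, 0.21, -0.07, -0.0, -0.0, -0.87]
[0.48, 0.25, -0.07, -0.0, -0.0, -0.87]
[0.45, 0.29, -0.07, -0.0, -0.0, -0.87]
[0.43, 0.33, -0.07, -0.0, -0.0, -0.87]
[0.39, 0.37, -0.07, -0.0, -0.0, -0.87]
[0.36, 0.41, -0.07, -0.0, -0.0, -0.87]
[0.32, 0.44, -0.07, -0.0, -0.0, -0.87]
```

```bash
python3 -m jog '[[0.54,-0.04,-0.3,0,0,-0.87,255],[0.54,0.01,-0.2,0,0,-0.87,255],[0.54,0.06,-0.2,0,0,-0.87,255],[0.53,0.11,-0.07,0,0,-0.87,255],[0.52,0.16,0,0,0,-0.87,255],[0.5,0.21,0,0,0,-0.87,255],[0.48,0.25,0,0,0,-0.87,255],[0.45,0.29,0,0,0,-0.87,255],[0.43,0.33,0,0,0,-0.87,255],[0.39,0.37,0,0,0,-0.87,255]]';  python3 - <<'E'
from dr import *
plan([*M2W(.023,.079),.10],4.2,4)
E
```

```text
clock: 27.45
ee_pos: [0.5711, 0.0238, 0.1464]
ee_rot: [-0.002, 0.999, -0.038, 0.005]
wrist_force: [-0.3, 0.3, -2.0]
finger_gap: 0.0154
t 27.45 at [0.5711 0.0238 0.1464] mach [0.0051 0.1141] head -4.3 gap 0.0154 F [-0.3  0.3 -2. ] q6 0.09 tilt [0.57 0.18]
[0.14, 0.2, 0.29, -0.01, -0.02, -0.35]
[0.13, 0.21, 0.29, -0.01, -0.02, -0.35]
[0.13, 0.21, 0.29, -0.01, -0.02, -0.35]
[0.12, 0.22, 0.29, -0.01, -0.02, -0.35]
```

```bash
python3 -m jog '[[0.12,0.2,0.2,-0.01,-0.02,-0.3,255],[0.1,0.2,0.2,-0.01,-0.02,-0.3,255],[0.1,0.2,0.2,-0.01,-0.02,-0.2,255],[0.05,0.1,0.1,-0.01,-0.02,-0.1,255],[0,0,0,0,0,0,255],[0,0,0,0,0,0,255]]';  python3 - <<'E'
from dr import *
plan([*M2W(.023,.077),.036],4.2,1)
E
python3 hd.py
```

```text
clock: 28.2
ee_pos: [0.5855, -0.0071, 0.1192]
ee_rot: [0.001, 1.0, 0.01, 0.001]
wrist_force: [0.5, 0.2, -2.5]
finger_gap: 0.0155
t 28.2 at [ 0.5855 -0.0071  0.1192] mach [0.0172 0.0822] head 1.2 gap 0.0155 F [ 0.5  0.2 -2.5] q6 -0.05 tilt [ 0.08 -0.08]
[0.15, 0.12, 2.08, 0.01, -0.01, -0.5]
jump [ 1.480e+02 -4.000e-04 -4.470e-02  1.024e-01  1.680e-02] [ 1.500e+02 -2.000e-04 -5.300e-02 -2.000e-04  1.194e-01]
jump [ 1.500e+02 -2.000e-04 -5.300e-02 -2.000e-04  1.194e-01] [ 1.520e+02 -2.000e-04 -5.260e-02 -7.500e-03  1.267e-01]
jump [ 1.520e+02 -2.000e-04 -5.260e-02 -7.500e-03  1.267e-01] [ 1.540e+02 -2.000e-04 -5.250e-02 -1.600e-02  1.352e-01]
jump [ 1.980e+02 -2.000e-04 -2.990e-02 -1.410e-02  1.334e-01] [ 2.000e+02  1.000e-04 -6.940e-02 -1.698e-01  2.889e-01]
jump [ 2.000e+02  1.000e-04 -6.940e-02 -1.698e-01  2.889e-01] [ 2.020e+02 -2.000e-04 -2.770e-02 -1.380e-02  1.331e-01]
[[ 1.200e+02 -4.000e-04 -6.810e-02  1.026e-01  1.660e-02]
 [ 1.360e+02 -4.000e-04 -5.490e-02  1.010e-01  1.810e-02]
 [ 1.520e+02 -2.000e-04 -5.260e-02 -7.500e-03  1.267e-01]
 [ 1.680e+02 -2.000e-04 -4.600e-02 -1.790e-02  1.371e-01]
 [ 1.840e+02 -2.000e-04 -3.720e-02 -1.390e-02  1.331e-01]
 [ 2.000e+02  1.000e-04 -6.940e-02 -1.698e-01  2.889e-01]
 [ 2.160e+02 -2.000e-04 -2.030e-02 -1.420e-02  1.334e-01]
 [ 2.320e+02 -2.000e-04 -1.140e-02 -1.390e-02  1.332e-01]
 [ 2.480e+02 -2.000e-04 -2.300e-03 -1.400e-02  1.333e-01]]
pose [ 0.5855 -0.0071  0.1193] [0.0172 0.0822]
```

Bolt level and held, tip 57 mm ahead of the TCP. I'll align, then lower to y=0.0775.

```bash
python3 -m jog '[[0.1,0.06,0.3,0,0,-0.3,255],[0.05,0.06,0.4,0,0,-0.2,255],[0,0,0.3,0,0,0,255],[0,0,0,0,0,0,255]]';  python3 - <<'E'
from dr import *
plan([*M2W(.023,.0775),.036],4.2,1)
E
```

```text
clock: 28.75
ee_pos: [0.5916, -0.0116, 0.0759]
ee_rot: [0.001, 0.999, 0.039, 0.0]
wrist_force: [-1.3, 0.5, -2.6]
finger_gap: 0.0155
t 28.75 at [ 0.5916 -0.0116  0.0759] mach [0.0229 0.0773] head 4.4 gap 0.0155 F [-1.3  0.5 -2.6] q6 -0.12 tilt [ 0.01 -0.07]
[0.0, -0.01, 1.0, 0.01, -0.0, 0.04]
```

```bash
python3 -m jog '[[0,-0.01,0.3,0,0,0,255],[0,0,0.3,0,0,0,255],[0,0,0.25,0,0,0,255],[0,0,0,0,0,0,255]]';  python3 - <<'E'
from dr import *
plan([*M2W(.023,.0775),.036],4.2,1)
E
python3 hd.py | tail -9
```

```text
clock: 29.25
ee_pos: [0.5915, -0.0111, 0.0394]
ee_rot: [0.001, 0.999, 0.039, -0.0]
wrist_force: [-0.7, 0.4, -2.4]
finger_gap: 0.0152
t 29.25 at [ 0.5915 -0.0111  0.0394] mach [0.0229 0.0778] head 4.5 gap 0.0152 F [-0.7  0.4 -2.4] q6 -0.11 tilt [-0.   -0.07]
[0.0, 0.01, 0.08, 0.01, 0.0, 0.04]
 [ 1.36e+02 -8.00e-04 -5.92e-02  2.27e-02  1.71e-02]
 [ 1.52e+02 -7.00e-04 -5.27e-02 -7.30e-03  4.71e-02]
 [ 1.68e+02 -6.00e-04 -4.61e-02 -1.82e-02  5.80e-02]
 [ 1.84e+02 -7.00e-04 -3.75e-02 -1.48e-02  5.46e-02]
 [ 2.00e+02 -7.00e-04 -2.87e-02 -1.30e-02  5.29e-02]
 [ 2.16e+02 -7.00e-04 -2.07e-02 -1.47e-02  5.46e-02]
 [ 2.32e+02 -7.00e-04 -1.16e-02 -1.40e-02  5.39e-02]
 [ 2.48e+02 -7.00e-04 -1.80e-03 -1.22e-02  5.21e-02]]
pose [ 0.592  -0.0111  0.0399] [0.0233 0.0778]
```

```bash
python3 -m jog '[[0,0.01,0.12,0,0,0,255],[0,0,0,0,0,0,255],[0,0,0,0,0,0,180],[0,0,0,0,0,0,180],[0,0,-0.02,0,0,0,180]]';  python3 - <<'E'
from dr import *
plan([*M2W(.023,.0775),.036],4.2,0)
E
python3 hd.py | tail -9
```

```text
clock: 29.92
ee_pos: [0.5936, -0.0116, 0.0378]
ee_rot: [0.001, 0.999, 0.039, 0.003]
wrist_force: [-0.4, -0.6, -0.2]
finger_gap: 0.0268
t 29.93 at [ 0.5936 -0.0116  0.0378] mach [0.0249 0.0772] head 4.4 gap 0.0268 F [-0.4 -0.6 -0.2] q6 -0.11 tilt [ 0.31 -0.08]
 [ 1.36e+02 -4.00e-04 -5.92e-02  2.11e-02  1.68e-02]
 [ 1.52e+02 -4.00e-04 -5.28e-02 -8.70e-03  4.67e-02]
 [ 1.68e+02 -4.00e-04 -4.56e-02 -1.52e-02  5.32e-02]
 [ 1.84e+02 -4.00e-04 -3.62e-02 -9.10e-03  4.70e-02]
 [ 2.00e+02 -4.00e-04 -2.79e-02 -1.03e-02  4.83e-02]
 [ 2.16e+02 -4.00e-04 -1.88e-02 -9.20e-03  4.72e-02]
 [ 2.32e+02 -4.00e-04 -9.90e-03 -9.80e-03  4.78e-02]
 [ 2.48e+02 -4.00e-04 -8.00e-04 -1.04e-02  4.84e-02]]
pose [ 0.5938 -0.0116  0.038 ] [0.0251 0.0771]
```

Bolt 2 seated with its shank top at 48 mm. Next is the bolt at (0.598,0.369).

```bash
python3 -m jog '[[0,0,-0.7,0,0,0,180],[0,0,-0.9,0,0,0,150],[0,0,-0.7,0,-0.05,0.5,120]]'
python3 - <<'E'
from dr import *
plan([.594,.3665,.10],-57.7,13)
E
```

```text
clock: 30.35
ee_pos: [0.5918, -0.0114, 0.1301]
ee_rot: [0.001, 1.0, 0.012, -0.002]
wrist_force: [-0.3, 0.8, -0.8]
finger_gap: 0.044
t 30.35 at [ 0.5918 -0.0114  0.1301] mach [0.0231 0.0775] head 1.4 gap 0.044 F [-0.3  0.8 -0.8] q6 -0.06 tilt [-0.28 -0.08]
[0.02, -0.73, 0.06, 0.0, 0.0, 0.76]
[-0.04, -0.73, 0.06, 0.0, 0.0, 0.76]
[-0.09, -0.72, 0.06, 0.0, 0.0, 0.76]
[-0.15, -0.71, 0.06, 0.0, 0.0, 0.76]
[-0.21, -0.7, 0.06, 0.0, 0.0, 0.76]
[-0.26, -0.68, 0.06, 0.0, 0.0, 0.76]
[-0.31, -0.66, 0.06, 0.0, 0.0, 0.76]
[-0.36, -0.63, 0.06, 0.0, 0.0, 0.76]
[-0.41, -0.6, 0.06, 0.0, 0.0, 0.76]
[-0.46, -0.56, 0.06, 0.0, 0.0, 0.76]
[-0.5, -0.53, 0.06, 0.0, 0.0, 0.76]
[-0.54, -0.48, 0.06, 0.0, 0.0, 0.76]
[-0.58, -0.44, 0.06, 0.0, 0.0, 0.76]
```

```bash
python3 -m jog '[[0.02,-0.73,0,0,0,0.76,120],[-0.04,-0.73,0,0,0,0.76,120],[-0.09,-0.72,0,0,0,0.76,120],[-0.15,-0.71,0,0,0,0.76,120],[-0.21,-0.7,0,0,0,0.76,120],[-0.26,-0.68,0,0,0,0.76,120],[-0.31,-0.66,0.06,0,0,0.76,120],[-0.36,-0.63,0.06,0,0,0.76,120],[-0.41,-0.6,0.06,0,0,0.76,120],[-0.46,-0.56,0.06,0,0,0.76,120]]';python3 bo.py
python3 - <<'E'
from dr import *
plan([.594,.3665,.08],-57.7,3)
E
```

```text
clock: 31.6
ee_pos: [0.6018, 0.287, 0.1251]
ee_rot: [-0.001, 0.92, -0.391, 0.003]
wrist_force: [0.0, 0.5, -0.8]
finger_gap: 0.0483
scene [430. 253.] mid [0.3138 0.2265] len 0.108 w [0.012 0.007] head 178.9
scene [452. 299.] mid [0.3351 0.3335] len 0.224 w [0.006 0.004] head -179.4
scene [456. 282.] mid [0.3032 0.3116] len 0.085 w [0.017 0.01 ] head -169.1
scene [479. 322.] mid [0.3138 0.398 ] len 0.142 w [0.005 0.005] head -179.9
scene [360. 306.] mid [0.5179 0.2846] len 0.042 w [0.031 0.026] head -109.0
scene [414. 328.] mid [0.4383 0.3665] len 0.115 w [0.027 0.016] head -104.3
scene [338. 364.] mid [0.5984 0.3692] len 0.115 w [0.027 0.015] head -57.7
top [279. 196.] mid [0.5278 0.1784] len 0.143 w [0.027 0.014] head 175.1
top [279. 209.] mid [0.487  0.1637] len 0.124 w [0.021 0.02 ] head 173.7
top [285. 228.] mid [0.4335 0.1538] len 0.116 w [0.077 0.034] head 178.5
top [177. 266.] mid [0.3298 0.4564] len 0.096 w [0.022 0.066] head -12.0
top [295. 264.] mid [0.334  0.1255] len 0.091 w [0.018 0.022] head 128.2
t 31.7 at [0.6016 0.2887 0.1246] mach [0.0549 0.3761] head -45.7 gap 0.0482 F [ 0.4 -0.8  0.4] q6 1.23 tilt [0.39 0.03]
[-0.51, -0.41, 0.37, -0.02, -0.01, 0.67]
[-0.54, -0.37, 0.37, -0.02, -0.01, 0.67]
[-0.56, -0.33, 0.37, -0.02, -0.01, 0.67]
```

```bash
python3 -m jog '[[-0.51,-0.41,0.3,-0.02,-0.01,0.67,120],[-0.54,-0.37,0.3,-0.02,-0.01,0.67,120],[-0.5,-0.3,0.2,-0.02,-0.01,0.6,120],[0,0,0,0,0,0,120]]'
python3 - <<'E'
from dr import *
plan([.594,.3665,.04],-57.7,3)
E
```

```text
clock: 32.2
ee_pos: [0.595, 0.3626, 0.0922]
ee_rot: [0.001, 0.877, -0.481, 0.001]
wrist_force: [0.2, -0.6, -0.7]
finger_gap: 0.0484
t 32.2 at [0.595  0.3626 0.0922] mach [0.0537 0.4503] head -57.5 gap 0.0484 F [ 0.2 -0.6 -0.7] q6 1.54 tilt [ 0.03 -0.19]
[-0.03, -0.01, 0.43, 0.0, -0.01, 0.01]
[-0.03, -0.01, 0.43, 0.0, -0.01, 0.01]
[-0.03, -0.01, 0.43, 0.0, -0.01, 0.01]
```

```bash
python3 -m jog '[[-0.04,-0.02,0.45,0,0,0,120],[-0.04,-0.01,0.45,0,0,0,120],[-0.02,0,0.45,0,0,0,120],[0,0,0.4,0,0,0,120],[0,0,0.2,0,0,0,120],[0,0,0,0,0,0,120]]'
python3 - <<'E'
from dr import *
plan([.594,.3665,.003],-57.7,1)
E
python3 hd.py
```

```text
clock: 32.95
ee_pos: [0.594, 0.3619, 0.0082]
ee_rot: [0.003, 0.877, -0.481, 0.001]
wrist_force: [0.1, -1.0, -0.4]
finger_gap: 0.0483
t 32.95 at [0.594  0.3619 0.0082] mach [0.0527 0.4496] head -57.5 gap 0.0483 F [ 0.1 -1.  -0.4] q6 1.54 tilt [-0.08 -0.35]
[-0.1, -0.06, 0.13, 0.04, -0.04, 0.03]
jump [ 1.36e+02  4.00e-04 -6.01e-02  1.02e-02 -1.70e-03] [ 1.38e+02  4.00e-04 -5.95e-02  5.00e-04  8.00e-03]
jump [ 1.38e+02  4.00e-04 -5.95e-02  5.00e-04  8.00e-03] [ 1.40e+02  4.00e-04 -5.91e-02 -8.10e-03  1.66e-02]
jump [ 1.40e+02  4.00e-04 -5.91e-02 -8.10e-03  1.66e-02] [ 1.42e+02  4.00e-04 -5.86e-02 -1.53e-02  2.37e-02]
[[ 1.20e+02  4.00e-04 -6.88e-02  9.80e-03 -1.40e-03]
 [ 1.36e+02  4.00e-04 -6.01e-02  1.02e-02 -1.70e-03]
 [ 1.52e+02  4.00e-04 -5.36e-02 -1.35e-02  2.20e-02]
 [ 1.68e+02  4.00e-04 -4.49e-02 -8.90e-03  1.74e-02]
 [ 1.84e+02  4.00e-04 -3.63e-02 -8.00e-03  1.66e-02]
 [ 2.00e+02  4.00e-04 -2.80e-02 -9.20e-03  1.78e-02]
 [ 2.16e+02  4.00e-04 -1.87e-02 -7.90e-03  1.66e-02]
 [ 2.32e+02  4.00e-04 -9.40e-03 -7.50e-03  1.62e-02]
 [ 2.48e+02  4.00e-04  3.00e-04 -6.90e-03  1.56e-02]]
pose [0.5942 0.3621 0.0087] [0.0529 0.4498]
```

The head face is 59 mm behind, so I'll shift 4 mm headward, go lower and grip.

```bash
python3 -m jog '[[-0.04,-0.12,0.17,0,0,0,120],[0,0,0.02,0,0,0,120],[0,0,0,0,0,0,255],[0,0,0,0,0,0,255],[0,0,0,0,0,0,255],[0,0,0,0,0,0,255]]'; python3 hd.py | grep -E "jump|pose"; python3 -m jog '[[0,0,-0.3,0,0,0,255],[0,0,-0.6,0,0,0,255],[0,0,-0.8,0,0,0,255],[0,0,-0.8,0,0,0,255]]';  python3 - <<'E'
from dr import *
plan([*M2W(-.023,.085),.14],4.2,12)
E
```

```text
clock: 33.75
ee_pos: [0.5989, 0.3674, 0.0029]
ee_rot: [0.001, 0.877, -0.481, 0.002]
wrist_force: [-0.3, 1.2, -0.7]
finger_gap: 0.0152
jump [ 1.34e+02  4.00e-04 -6.18e-02  3.10e-03 -2.00e-04] [ 1.360e+02  6.000e-04 -6.980e-02 -1.698e-01  1.728e-01]
jump [ 1.360e+02  6.000e-04 -6.980e-02 -1.698e-01  1.728e-01] [ 1.38e+02  4.00e-04 -5.95e-02  5.20e-03 -2.20e-03]
jump [ 1.50e+02  4.00e-04 -5.32e-02  3.20e-03 -2.00e-04] [ 1.52e+02  4.00e-04 -5.29e-02 -4.30e-03  7.30e-03]
jump [ 1.52e+02  4.00e-04 -5.29e-02 -4.30e-03  7.30e-03] [ 1.54e+02  4.00e-04 -5.25e-02 -1.07e-02  1.36e-02]
jump [ 1.54e+02  4.00e-04 -5.25e-02 -1.07e-02  1.36e-02] [ 1.56e+02  4.00e-04 -5.23e-02 -1.79e-02  2.08e-02]
jump [ 1.88e+02  4.00e-04 -3.62e-02 -1.62e-02  1.92e-02] [ 1.900e+02  6.000e-04 -6.980e-02 -1.698e-01  1.728e-01]
jump [ 1.900e+02  6.000e-04 -6.980e-02 -1.698e-01  1.728e-01] [ 1.92e+02  4.00e-04 -3.41e-02 -1.63e-02  1.93e-02]
pose [0.5989 0.3674 0.0029] [0.0579 0.4547]
clock: 34.3
ee_pos: [0.5964, 0.3659, 0.1028]
ee_rot: [0.005, 0.877, -0.481, 0.0]
wrist_force: [-0.7, -0.5, -1.5]
finger_gap: 0.0151
t 34.3 at [0.5964 0.3659 0.1028] mach [0.0553 0.4534] head -57.5 gap 0.0151 F [-0.7 -0.5 -1.5] q6 1.54 tilt [-0.27 -0.5 ]
[0.6, 0.51, -0.07, 0.01, 0.0, -0.86]
[0.55, 0.56, -0.07, 0.01, 0.0, -0.86]
[0.5, 0.61, -0.07, 0.01, 0.0, -0.86]
[0.44, 0.65, -0.07, 0.01, 0.0, -0.86]
[0.38, 0.69, -0.07, 0.01, 0.0, -0.86]
[0.32, 0.72, -0.07, 0.01, 0.0, -0.86]
[0.25, 0.74, -0.07, 0.01, 0.0, -0.86]
[0.19, 0.76, -0.07, 0.01, 0.0, -0.86]
[0.12, 0.78, -0.07, 0.01, 0.0, -0.86]
[0.05, 0.78, -0.08, 0.01, 0.0, -0.86]
[-0.02, 0.78, -0.08, 0.01, 0.0, -0.86]
[-0.09, 0.78, -0.08, 0.01, 0.0, -0.86]
```

```bash
python3 -m jog '[[0.6,0.51,-0.3,0.01,0,-0.86,255],[0.55,0.56,-0.2,0.01,0,-0.86,255],[0.5,0.61,-0.2,0.01,0,-0.86,255],[0.44,0.65,-0.1,0.01,0,-0.86,255],[0.38,0.69,0,0.01,0,-0.86,255],[0.32,0.72,0,0.01,0,-0.86,255],[0.25,0.74,0,0.01,0,-0.86,255],[0.19,0.76,0,0.01,0,-0.86,255],[0.12,0.78,0,0.01,0,-0.86,255],[0.05,0.6,0,0.01,0,-0.86,255]]';  python3 - <<'E'
from dr import *
plan([*M2W(-.023,.0785),.12],4.2,4)
E
```

```text
clock: 35.55
ee_pos: [0.5601, 0.0532, 0.1464]
ee_rot: [-0.002, 0.999, -0.034, 0.007]
wrist_force: [0.2, 0.3, -1.9]
finger_gap: 0.0151
t 35.55 at [0.5601 0.0532 0.1464] mach [-0.0038  0.1443] head -4.0 gap 0.0151 F [ 0.2  0.3 -1.9] q6 0.14 tilt [0.77 0.15]
[-0.06, 0.42, 0.16, -0.01, -0.03, -0.34]
[-0.08, 0.42, 0.16, -0.01, -0.03, -0.34]
[-0.09, 0.42, 0.16, -0.01, -0.03, -0.34]
[-0.11, 0.42, 0.16, -0.01, -0.03, -0.34]
```

```bash
python3 -m jog '[[-0.06,0.4,0.15,-0.01,-0.03,-0.34,255],[-0.08,0.4,0.15,-0.01,-0.03,-0.34,255],[-0.09,0.4,0.15,-0.01,-0.03,-0.3,255],[-0.11,0.3,0.15,-0.01,-0.03,-0.2,255],[0,0,0,0,0,0,255],[0,0,0,0,0,0,255]]';  python3 - <<'E'
from dr import *
plan([*M2W(-.023,.0775),.075],4.2,1)
E
python3 hd.py | tail -9
```

```text
clock: 36.3
ee_pos: [0.545, -0.0109, 0.1255]
ee_rot: [0.001, 1.0, 0.028, 0.002]
wrist_force: [0.2, -1.4, -1.2]
finger_gap: 0.0154
t 36.3 at [ 0.545  -0.0109  0.1255] mach [-0.0235  0.0815] head 3.2 gap 0.0154 F [ 0.2 -1.4 -1.2] q6 -0.09 tilt [ 0.27 -0.16]
[0.01, 0.1, 1.26, 0.03, -0.04, -0.17]
 [ 1.360e+02 -4.000e-04 -5.460e-02  1.073e-01  1.800e-02]
 [ 1.520e+02 -2.000e-04 -5.230e-02 -4.500e-03  1.298e-01]
 [ 1.680e+02 -2.000e-04 -4.620e-02 -2.000e-02  1.453e-01]
 [ 1.840e+02 -2.000e-04 -3.760e-02 -1.630e-02  1.416e-01]
 [ 2.000e+02 -2.000e-04 -2.900e-02 -1.480e-02  1.402e-01]
 [ 2.160e+02 -2.000e-04 -2.050e-02 -1.490e-02  1.403e-01]
 [ 2.320e+02 -2.000e-04 -1.150e-02 -1.440e-02  1.398e-01]
 [ 2.480e+02 -2.000e-04 -2.600e-03 -1.480e-02  1.402e-01]]
pose [ 0.545  -0.0108  0.1255] [-0.0235  0.0815]
```

```bash
python3 -m jog '[[0.01,0.06,0.35,0,0,-0.15,255],[0.01,0.03,0.4,0,0,0,255],[0,0,0.4,0,0,0,255],[0,0,0,0,0,0,255]]';  python3 - <<'E'
from dr import *
plan([*M2W(-.023,.0778),.037],4.2,1)
E
```

```text
clock: 36.85
ee_pos: [0.5464, -0.0133, 0.0766]
ee_rot: [0.001, 0.999, 0.038, 0.002]
wrist_force: [0.4, 1.2, -2.3]
finger_gap: 0.0154
t 36.85 at [ 0.5464 -0.0133  0.0766] mach [-0.0223  0.0789] head 4.3 gap 0.0154 F [ 0.4  1.2 -2.3] q6 -0.12 tilt [ 0.26 -0.15]
[-0.02, 0.02, 0.99, 0.03, -0.04, 0.02]
```

```bash
python3 -m jog '[[-0.02,0.02,0.3,0,-0.04,0,255],[0,0.01,0.3,0,0,0,255],[0,0,0.3,0,0,0,255],[0,0,0,0,0,0,255]]';  python3 - <<'E'
from dr import *
plan([*M2W(-.023,.0778),.036],4.2,1)
E
```

```text
clock: 37.35
ee_pos: [0.5462, -0.0146, 0.0384]
ee_rot: [0.002, 0.999, 0.038, 0.0]
wrist_force: [0.0, -0.3, -1.7]
finger_gap: 0.0154
t 37.35 at [ 0.5462 -0.0146  0.0384] mach [-0.0225  0.0777] head 4.4 gap 0.0154 F [ 0.  -0.3 -1.7] q6 -0.12 tilt [ 0.05 -0.17]
[-0.01, -0.0, 0.06, 0.03, -0.01, 0.03]
```

```bash
python3 -m jog '[[-0.01,0,0.12,0,0,0,255],[0,0,0,0,0,0,255],[0,0,0,0,0,0,180],[0,0,0,0,0,0,180],[0,0,0,0,0,0,180]]'; python3 hd.py | tail -9; python3 -m jog '[[0,0,-0.7,0,0,0,180],[0,0,-0.9,0,0,0,150],[0,0,-0.7,0,0,0.5,120]]'; python3 bo.py scene
python3 - <<'E'
from dr import *
plan([.4345,.3675,.10],-103.5,16)
E
```

```text
clock: 37.98
ee_pos: [0.5474, -0.0147, 0.0353]
ee_rot: [0.002, 0.999, 0.038, 0.002]
wrist_force: [0.2, -0.2, -0.6]
finger_gap: 0.0268
 [ 1.36e+02 -3.00e-04 -5.94e-02  1.81e-02  1.69e-02]
 [ 1.52e+02 -3.00e-04 -5.25e-02 -5.80e-03  4.08e-02]
 [ 1.68e+02 -2.00e-04 -4.58e-02 -1.70e-02  5.21e-02]
 [ 1.84e+02 -2.00e-04 -3.71e-02 -1.36e-02  4.87e-02]
 [ 2.00e+02 -3.00e-04 -2.85e-02 -1.28e-02  4.79e-02]
 [ 2.16e+02 -3.00e-04 -1.93e-02 -1.09e-02  4.61e-02]
 [ 2.32e+02 -3.00e-04 -1.09e-02 -1.27e-02  4.79e-02]
 [ 2.48e+02 -3.00e-04 -1.80e-03 -1.29e-02  4.81e-02]]
pose [ 0.5474 -0.0147  0.0353] [-0.0214  0.0774]
clock: 38.4
ee_pos: [0.5454, -0.0143, 0.1272]
ee_rot: [0.001, 1.0, 0.011, -0.0]
wrist_force: [0.4, 0.8, 0.1]
finger_gap: 0.0441
scene [290. 249.] mid [0.5994 0.0968] len 0.177 w [0.023 0.022] head -85.7
scene [456. 282.] mid [0.3031 0.3115] len 0.086 w [0.017 0.01 ] head -169.8
scene [360. 303.] mid [0.5115 0.2752] len 0.046 w [0.032 0.031] head 145.2
scene [414. 328.] mid [0.4383 0.3665] len 0.114 w [0.027 0.017] head -104.4
t 38.45 at [ 0.5476 -0.0144  0.1308] mach [-0.0211  0.0777] head 1.2 gap 0.0473 F [ 1.1 -0.5  2.8] q6 -0.07 tilt [ 0.34 -0.18]
[-0.16, -0.6, 0.05, -0.0, -0.0, 1.09]
[-0.23, -0.58, 0.05, -0.0, -0.0, 1.09]
[-0.3, -0.55, 0.05, -0.0, -0.0, 1.09]
[-0.36, -0.51, 0.05, -0.0, -0.0, 1.09]
[-0.41, -0.47, 0.05, -0.0, -0.0, 1.09]
[-0.46, -0.42, 0.05, -0.0, -0.0, 1.09]
[-0.51, -0.36, 0.05, -0.0, -0.0, 1.09]
[-0.55, -0.3, 0.05, -0.0, -0.0, 1.09]
[-0.58, -0.24, 0.05, -0.0, -0.0, 1.09]
[-0.6, -0.17, 0.05, -0.0, -0.0, 1.09]
[-0.61, -0.1, 0.05, -0.0, -0.0, 1.09]
[-0.62, -0.03, 0.05, -0.0, -0.0, 1.09]
[-0.62, 0.04, 0.05, -0.0, -0.0, 1.09]
[-0.61, 0.11, 0.05, -0.0, -0.0, 1.09]
[-0.6, 0.18, 0.05, -0.0, -0.0, 1.09]
[-0.57, 0.25, 0.05, -0.0, -0.0, 1.09]
```

```bash
python3 -m jog '[[-0.16,-0.6,0,0,0,1,120],[-0.23,-0.58,0,0,0,1,120],[-0.3,-0.55,0,0,0,1,120],[-0.36,-0.51,0,0,0,1,120],[-0.41,-0.47,0,0,0,1,120],[-0.46,-0.42,0,0,0,1,120],[-0.51,-0.36,0,0,0,1,120],[-0.55,-0.3,0,0,0,1,120],[-0.58,-0.24,0,0,0,1,120],[-0.6,-0.17,0,0,0,1,120]]'
python3 - <<'E'
from dr import *
d=get_image('top'); print('mug',ray(d,228,286,.095).round(3)); print('hammer',ray(d,180,302,.02).round(3),ray(d,150,262,.02).round(3))
plan([.4345,.3675,.11],-103.5,8)
E
```

```text
clock: 39.7
ee_pos: [0.4688, 0.2287, 0.1275]
ee_rot: [-0.001, 0.863, -0.506, 0.005]
wrist_force: [0.0, -0.2, 1.0]
finger_gap: 0.0482
mug [0.278 0.291 0.095]
hammer [0.232 0.439 0.02 ] [0.341 0.528 0.02 ]
t 39.75 at [0.468  0.2311 0.1274] mach [-0.0826  0.3285] head -60.8 gap 0.0483 F [-0.9  2.9 -0.4] q6 1.5 tilt [ 0.51 -0.07]
[-0.42, -0.12, 0.05, -0.01, -0.0, 0.89]
[-0.43, -0.08, 0.05, -0.01, -0.0, 0.89]
[-0.44, -0.04, 0.05, -0.01, -0.0, 0.89]
[-0.44, 0.01, 0.05, -0.01, -0.0, 0.89]
[-0.44, 0.05, 0.05, -0.01, -0.0, 0.89]
[-0.43, 0.09, 0.05, -0.01, -0.0, 0.89]
[-0.42, 0.13, 0.05, -0.01, -0.0, 0.89]
[-0.41, 0.16, 0.05, -0.01, -0.0, 0.89]
```

Mug centre is at (0.28,0.29), so there's room.

```bash
python3 -m jog '[[-0.42,-0.12,0.05,-0.01,0,0.88,120],[-0.43,-0.08,0.05,-0.01,0,0.88,120],[-0.44,-0.04,0.05,-0.01,0,0.88,120],[-0.44,0.01,0.05,-0.01,0,0.88,120],[-0.44,0.05,0.05,-0.01,0,0.88,120],[-0.43,0.09,0.05,-0.01,0,0.88,120],[-0.42,0.13,0.05,-0.01,0,0.88,120],[-0.35,0.14,0.05,-0.01,0,0.8,120],[0,0,0,0,0,0,120]]'
python3 - <<'E'
from dr import *
plan([.4345,.3675,.04],-103.5,3)
E
```

```text
clock: 40.88
ee_pos: [0.4344, 0.3674, 0.1069]
ee_rot: [-0.002, -0.622, 0.783, -0.002]
wrist_force: [0.3, 0.0, -0.2]
finger_gap: 0.0486
t 40.88 at [0.4344 0.3674 0.1069] mach [-0.1061  0.4668] head -103.1 gap 0.0486 F [ 0.3  0.  -0.2] q6 2.49 tilt [-0.03 -0.29]
[-0.0, -0.0, 0.56, -0.0, -0.02, 0.02]
[-0.0, -0.0, 0.56, -0.0, -0.02, 0.02]
[-0.0, -0.0, 0.56, -0.0, -0.02, 0.02]
```

```bash
python3 -m jog '[[0,0,0.5,0,0,0,120],[0,0,0.5,0,0,0,120],[0,0,0.5,0,0,0,120],[0,0,0.4,0,0,0,120],[0,0,0.4,0,0,0,120],[0,0,0,0,0,0,120]]'
python3 - <<'E'
from dr import *
plan([.4345,.3675,.003],-103.5,1)
E
python3 hd.py
```

```text
clock: 41.62
ee_pos: [0.4362, 0.3635, 0.012]
ee_rot: [-0.001, -0.625, 0.781, -0.003]
wrist_force: [-0.0, 0.5, 1.0]
finger_gap: 0.0483
t 41.62 at [0.4362 0.3635 0.012 ] mach [-0.1046  0.4628] head -102.6 gap 0.0483 F [-0.   0.5  1. ] q6 2.47 tilt [ 0.07 -0.34]
[-0.09, 0.06, 0.22, -0.02, -0.05, 0.15]
jump [ 1.46e+02  9.00e-04 -5.48e-02  1.30e-02 -1.00e-04] [ 1.48e+02  9.00e-04 -5.42e-02  7.10e-03  5.80e-03]
jump [ 1.48e+02  9.00e-04 -5.42e-02  7.10e-03  5.80e-03] [ 1.50e+02  9.00e-04 -5.38e-02 -6.00e-04  1.35e-02]
jump [ 1.50e+02  9.00e-04 -5.38e-02 -6.00e-04  1.35e-02] [ 1.52e+02  9.00e-04 -5.35e-02 -8.40e-03  2.13e-02]
[[ 1.20e+02  9.00e-04 -6.92e-02  1.48e-02 -1.80e-03]
 [ 1.36e+02  9.00e-04 -6.04e-02  1.29e-02  0.00e+00]
 [ 1.52e+02  9.00e-04 -5.35e-02 -8.40e-03  2.13e-02]
 [ 1.68e+02  9.00e-04 -4.56e-02 -1.04e-02  2.33e-02]
 [ 1.84e+02  9.00e-04 -3.62e-02 -5.00e-03  1.78e-02]
 [ 2.00e+02  9.00e-04 -2.72e-02 -4.20e-03  1.70e-02]
 [ 2.16e+02  9.00e-04 -1.78e-02 -3.30e-03  1.61e-02]
 [ 2.32e+02  9.00e-04 -8.70e-03 -4.10e-03  1.68e-02]
 [ 2.48e+02  9.00e-04  1.00e-03 -3.90e-03  1.66e-02]]
pose [0.4367 0.3639 0.0127] [-0.104   0.4632]
```

```bash
python3 -m jog '[[-0.07,0,0.2,0,0,0,120],[0,0,0.1,0,0,0,120],[0,0,0,0,0,0,255],[0,0,0,0,0,0,255],[0,0,0,0,0,0,255],[0,0,0,0,0,0,255]]'; python3 hd.py | grep -E "jump|pose"; python3 -m jog '[[0,0,-0.3,0,0,0,255],[0,0,-0.6,0,0,0,255],[0,0,-0.8,0,0,0,255],[0,0,-0.9,0,0,0,255]]';  python3 - <<'E'
from dr import *
plan([*M2W(-.069,.1),.14],4.2,18)
E
```

```text
clock: 42.42
ee_pos: [0.4385, 0.3679, 0.0019]
ee_rot: [0.001, -0.625, 0.78, -0.003]
wrist_force: [-0.1, 0.1, -0.7]
finger_gap: 0.0152
jump [ 1.50e+02  3.00e-04 -5.37e-02  4.00e-03 -1.90e-03] [ 1.52e+02  3.00e-04 -5.33e-02 -2.30e-03  4.40e-03]
jump [ 1.52e+02  3.00e-04 -5.33e-02 -2.30e-03  4.40e-03] [ 1.54e+02  3.00e-04 -5.31e-02 -1.05e-02  1.26e-02]
jump [ 1.54e+02  3.00e-04 -5.31e-02 -1.05e-02  1.26e-02] [ 1.56e+02  3.00e-04 -5.28e-02 -1.63e-02  1.84e-02]
pose [0.4385 0.3678 0.0018] [-0.102  0.467]
clock: 42.98
ee_pos: [0.4359, 0.3667, 0.1069]
ee_rot: [-0.002, -0.625, 0.78, -0.003]
wrist_force: [0.6, 0.5, -2.4]
finger_gap: 0.0157
t 42.98 at [0.4359 0.3667 0.1069] mach [-0.1046  0.466 ] head -102.6 gap 0.0157 F [ 0.6  0.5 -2.4] q6 2.48 tilt [-0.03 -0.4 ]
[0.47, -0.19, -0.04, 0.0, -0.0, -0.99]
[0.49, -0.14, -0.04, 0.0, -0.0, -0.99]
[0.5, -0.09, -0.04, 0.0, -0.0, -0.99]
[0.51, -0.04, -0.04, 0.0, -0.0, -0.99]
[0.51, 0.01, -0.04, 0.0, -0.0, -0.99]
[0.51, 0.07, -0.04, 0.0, -0.0, -0.99]
[0.5, 0.12, -0.04, 0.0, -0.0, -0.99]
[0.48, 0.17, -0.04, 0.0, -0.0, -0.99]
[0.46, 0.22, -0.04, 0.0, -0.0, -0.99]
[0.44, 0.26, -0.04, 0.0, -0.0, -0.99]
[0.41, 0.31, -0.04, 0.0, -0.0, -0.99]
[0.37, 0.35, -0.04, 0.0, -0.0, -0.99]
[0.34, 0.38, -0.04, 0.0, -0.0, -0.99]
[0.29, 0.42, -0.04, 0.0, -0.0, -0.99]
[0.25, 0.45, -0.05, 0.0, -0.0, -0.99]
[0.2, 0.47, -0.05, 0.0, -0.0, -0.99]
[0.15, 0.49, -0.05, 0.0, -0.0, -0.99]
[0.1, 0.5, -0.05, 0.0, -0.0, -0.99]
```

```bash
python3 -m jog '[[0.47,-0.19,-0.2,0,0,-1,255],[0.49,-0.14,-0.2,0,0,-1,255],[0.5,-0.09,-0.2,0,0,-1,255],[0.51,-0.04,-0.2,0,0,-1,255],[0.51,0.01,0,0,0,-1,255],[0.51,0.07,0,0,0,-1,255],[0.5,0.12,0,0,0,-1,255],[0.48,0.17,0,0,0,-1,255],[0.46,0.22,0,0,0,-1,255],[0.44,0.26,0,0,0,-1,255]]';  python3 - <<'E'
from dr import *
plan([*M2W(-.069,.085),.14],4.2,10)
E
```

```text
clock: 44.22
ee_pos: [0.4758, 0.1626, 0.1508]
ee_rot: [-0.002, 0.938, -0.345, 0.005]
wrist_force: [-0.4, -0.1, -1.4]
finger_gap: 0.0151
t 44.23 at [0.4758 0.1626 0.1508] mach [-0.0798  0.2595] head -40.4 gap 0.0151 F [-0.4 -0.1 -1.4] q6 1.01 tilt [0.64 0.07]
[0.33, 0.29, 0.03, -0.0, -0.01, -0.74]
[0.3, 0.32, 0.03, -0.0, -0.01, -0.74]
[0.28, 0.34, 0.03, -0.0, -0.01, -0.74]
[0.25, 0.36, 0.03, -0.0, -0.01, -0.74]
[0.22, 0.38, 0.03, -0.0, -0.01, -0.74]
[0.19, 0.39, 0.03, -0.0, -0.01, -0.74]
[0.16, 0.41, 0.03, -0.0, -0.01, -0.74]
[0.13, 0.42, 0.03, -0.0, -0.01, -0.74]
[0.09, 0.43, 0.03, -0.0, -0.01, -0.74]
[0.06, 0.43, 0.03, -0.0, -0.01, -0.74]
```

```bash
python3 -m jog '[[0.33,0.29,0,0,0,-0.74,255],[0.3,0.32,0,0,0,-0.74,255],[0.28,0.34,0,0,0,-0.74,255],[0.25,0.36,0,0,0,-0.74,255],[0.22,0.38,0,0,0,-0.74,255],[0.19,0.39,0.03,0,0,-0.74,255],[0.16,0.41,0.03,0,0,-0.74,255],[0.13,0.42,0.1,0,0,-0.7,255],[0.06,0.3,0.1,0,0,-0.3,255],[0,0,0,0,0,0,255]]';  python3 - <<'E'
from dr import *
plan([*M2W(-.069,.079),.1],4.2,1)
E
python3 hd.py|tail -9
```

```text
clock: 45.48
ee_pos: [0.4971, 0.0053, 0.1463]
ee_rot: [-0.001, 1.0, -0.019, 0.009]
wrist_force: [-0.5, 0.0, -2.0]
finger_gap: 0.0158
t 45.48 at [0.4971 0.0053 0.1463] mach [-0.0701  0.1011] head -2.2 gap 0.0158 F [-0.5  0.  -2. ] q6 0.02 tilt [0.98 0.1 ]
[0.07, 0.55, 1.16, -0.01, -0.16, -1.06]
 [ 1.360e+02 -6.000e-04 -5.300e-02  1.299e-01  1.670e-02]
 [ 1.520e+02 -3.000e-04 -5.170e-02 -2.100e-03  1.487e-01]
 [ 1.680e+02 -2.000e-04 -4.600e-02 -2.090e-02  1.675e-01]
 [ 1.840e+02 -3.000e-04 -3.730e-02 -1.610e-02  1.627e-01]
 [ 2.000e+02 -3.000e-04 -2.910e-02 -1.640e-02  1.629e-01]
 [ 2.160e+02 -3.000e-04 -2.050e-02 -1.610e-02  1.627e-01]
 [ 2.320e+02 -3.000e-04 -1.130e-02 -1.480e-02  1.613e-01]
 [ 2.480e+02 -3.000e-04 -2.600e-03 -1.540e-02  1.620e-01]]
pose [0.4972 0.0057 0.1465] [-0.07    0.1015]
```

```bash
python3 -m jog '[[0.02,0.2,0.2,0,-0.1,-0.4,255],[0.01,0.2,0.3,0,-0.06,-0.4,255],[0,0.12,0.3,0,0,-0.25,255],[0,0,0.2,0,0,0,255],[0,0,0,0,0,0,255],[0,0,0,0,0,0,255]]';  python3 - <<'E'
from dr import *
plan([*M2W(-.069,.0778),.036],4.2,1)
E
```

```text
clock: 46.28
ee_pos: [0.4992, -0.0126, 0.1071]
ee_rot: [-0.002, 0.999, 0.038, 0.002]
wrist_force: [-0.2, -0.1, -1.8]
finger_gap: 0.015
t 46.27 at [ 0.4992 -0.0126  0.1071] mach [-0.0693  0.0831] head 4.3 gap 0.015 F [-0.2 -0.1 -1.8] q6 -0.13 tilt [0.22 0.2 ]
[0.0, 0.14, 1.78, -0.03, -0.04, 0.02]
```

```bash
python3 -m jog '[[0,0.08,0.35,0,0,0,255],[0,0.06,0.4,0,0,0,255],[0,0,0.35,0,0,0,255],[0,0,0,0,0,0,255]]';  python3 - <<'E'
from dr import *
plan([*M2W(-.069,.0778),.036],4.2,1)
E
```

```text
clock: 46.78
ee_pos: [0.5, -0.0182, 0.0607]
ee_rot: [-0.002, 0.999, 0.038, 0.002]
wrist_force: [-0.1, -0.4, -1.9]
finger_gap: 0.0152
t 46.77 at [ 0.5    -0.0182  0.0607] mach [-0.0689  0.0774] head 4.3 gap 0.0152 F [-0.1 -0.4 -1.9] q6 -0.14 tilt [0.27 0.2 ]
[-0.0, -0.01, 0.62, -0.03, -0.05, 0.02]
```

```bash
python3 -m jog '[[0,-0.02,0.3,0,0,0,255],[0,0,0.3,0,0,0,255],[0,0,0.05,0,0,0,255],[0,0,0,0,0,0,255]]';  python3 - <<'E'
from dr import *
plan([*M2W(-.069,.0778),.036],4.2,1)
E
python3 hd.py | tail -9
```

```text
clock: 47.28
ee_pos: [0.5004, -0.0173, 0.034]
ee_rot: [-0.001, 0.999, 0.038, 0.003]
wrist_force: [-1.1, 0.3, 2.8]
finger_gap: 0.0152
t 47.27 at [ 0.5004 -0.0173  0.034 ] mach [-0.0684  0.0783] head 4.3 gap 0.0152 F [-1.1  0.3  2.8] q6 -0.14 tilt [0.31 0.18]
[-0.01, 0.01, -0.05, -0.03, -0.05, 0.02]
 [ 1.36e+02 -3.00e-04 -5.93e-02  1.80e-02  1.62e-02]
 [ 1.52e+02 -3.00e-04 -5.21e-02 -2.00e-03  3.61e-02]
 [ 1.68e+02 -2.00e-04 -4.63e-02 -1.99e-02  5.41e-02]
 [ 1.84e+02 -3.00e-04 -3.75e-02 -1.56e-02  4.98e-02]
 [ 2.00e+02 -3.00e-04 -2.93e-02 -1.58e-02  4.99e-02]
 [ 2.16e+02 -3.00e-04 -2.10e-02 -1.65e-02  5.07e-02]
 [ 2.32e+02 -3.00e-04 -1.21e-02 -1.60e-02  5.01e-02]
 [ 2.48e+02 -3.00e-04 -2.80e-03 -1.52e-02  4.92e-02]]
pose [ 0.5005 -0.0173  0.0341] [-0.0684  0.0783]
```

The last bolt is seated (top 49.5 mm). I'll release, lift, close the fingers and move behind the heads to push them home.

```bash
python3 -m jog '[[0,0,0,0,0,0,180],[0,0,0,0,0,0,180],[0,0,-0.7,-0.03,-0.05,0,180],[0,0,-0.7,0,0,0,255],[0,-0.6,-0.2,0,0,0,255],[0,-0.7,0,0,0,0,255],[0,-0.5,0,0,0,0,255],[0,0,0,0,0,0,255]]';  python3 - <<'E'
from dr import *
plan([*M2W(-.069,.153),.04],4.2,1); panel()
d=get_image('scene');cv2.imwrite('pics/p20.png',cv2.resize(d['img'][140:260,190:340],None,fx=5,fy=5,interpolation=2))
E
```

```text
clock: 48.32
ee_pos: [0.4985, 0.0562, 0.1021]
ee_rot: [-0.0, 0.999, 0.037, 0.005]
wrist_force: [0.1, -0.6, -0.3]
finger_gap: 0.0005
t 48.33 at [0.4985 0.0562 0.1021] mach [-0.065   0.1518] head 4.3 gap 0.0005 F [ 0.1 -0.6 -0.3] q6 0.02 tilt [0.59 0.03]
[-0.12, -0.03, 1.55, 0.0, -0.1, 0.01]
panel outer face y 0.1941 n 1495 drawer 0.1741
```

View pics/p20.png

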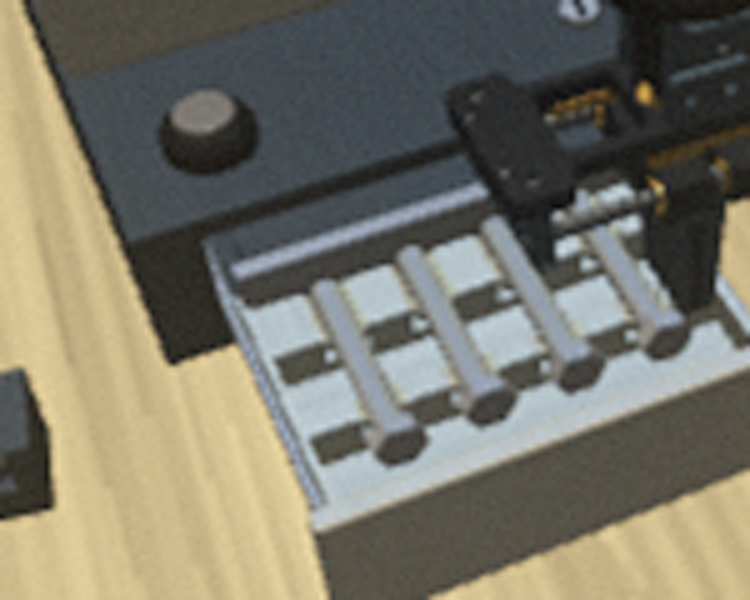

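All four bolts lie in their own grooves with heads to the front, at crop (398,438), (486,400), (573,366) and (662,333). Lowering behind the last head.

```bash
python3 -m jog '[[-0.12,-0.05,0.4,0,-0.1,0,255],[0,0,0.45,0,0,0,255],[0,0,0.45,0,0,0,255],[0,0,0.35,0,0,0,255],[0,0,0,0,0,0,255]]';  python3 - <<'E'
from dr import *
plan([*M2W(-.069,.143),.035],4.2,1)
E
```

```text
clock: 49.05
ee_pos: [0.4913, 0.0536, 0.0302]
ee_rot: [0.001, 0.999, 0.034, -0.003]
wrist_force: [-0.2, -0.4, 0.4]
finger_gap: 0.0004
t 49.05 at [0.4913 0.0536 0.0302] mach [-0.0723  0.1497] head 3.9 gap 0.0004 F [-0.2 -0.4  0.4] q6 0.02 tilt [-0.35 -0.09]
[0.08, 0.17, -0.12, 0.01, 0.06, -0.04]
```

```bash
python3 -m jog '[[0.05,0.08,0,0,0.06,0,255],[0,0.08,0,0,0,0,255]]'; python3 -m jog '[[0,0.08,0,0,0,0,255]]'; python3 -m jog '[[0,0.08,0,0,0,0,255]]';  python3 - <<'E'
from dr import *
plan([*M2W(-.069,.143),.035],4.2,0); panel()
E
```

```text
clock: 49.3
ee_pos: [0.4936, 0.0479, 0.0304]
ee_rot: [-0.0, 0.999, 0.034, -0.0]
wrist_force: [-0.8, 4.8, -1.8]
finger_gap: 0.0001
clock: 49.42
ee_pos: [0.4942, 0.045, 0.0307]
ee_rot: [-0.001, 0.999, 0.034, 0.0]
wrist_force: [-0.6, 4.0, -0.8]
finger_gap: 0.0003
clock: 49.55
ee_pos: [0.4945, 0.0419, 0.031]
ee_rot: [-0.001, 0.999, 0.033, 0.001]
wrist_force: [-1.1, 3.9, -1.2]
finger_gap: 0.0004
t 49.55 at [0.4945 0.0419 0.031 ] mach [-0.07    0.1378] head 3.8 gap 0.0004 F [-1.1  3.9 -1.2] q6 -0.01 tilt [0.08 0.12]
panel outer face y 0.1862 n 1483 drawer 0.1662
```

The drawer itself moved in 8 mm under about 4 N, so this bolt is firmly on the stop. I'll back off and do the next ones.

```bash
python3 -m jog '[[0,-0.22,0,0,0,0,255],[0,0,-0.5,0,0,0,255],[0.1,0,-0.5,0,0,-0.05,255],[0.5,0,0,0,0,0,255],[0.5,0,0,0,0,0,255],[0.08,0,0,0,0,0,255],[0,0,0,0,0,0,255]]';  python3 - <<'E'
from dr import *
plan([*M2W(-.023,.1465),.032],4.2,1)
E
```

```text
clock: 50.48
ee_pos: [0.5429, 0.0531, 0.0739]
ee_rot: [0.002, 0.999, 0.038, 0.003]
wrist_force: [0.6, 0.1, -0.1]
finger_gap: 0.0004
t 50.48 at [0.5429 0.0531 0.0739] mach [-0.0209  0.1454] head 4.4 gap 0.0004 F [ 0.6  0.1 -0.1] q6 0.01 tilt [ 0.31 -0.26]
[-0.06, -0.03, 1.05, 0.05, -0.05, 0.03]
```

```bash
python3 -m jog '[[-0.06,-0.04,0.4,0.05,-0.05,0,255],[0,0,0.4,0,0,0,255],[0,0,0.25,0,0,0,255],[0,0,0,0,0,0,255]]'; python3 -m jog '[[0,0.08,0,0,0,0,255]]'; python3 -m jog '[[0,0.08,0,0,0,0,255]]';  python3 - <<'E'
from dr import *
plan([*M2W(-.023,.1465),.032],4.2,0); panel()
E
```

```text
clock: 50.98
ee_pos: [0.5362, 0.0543, 0.0281]
ee_rot: [-0.0, 0.999, 0.038, -0.003]
wrist_force: [-0.0, 0.3, 0.6]
finger_gap: 0.0001
clock: 51.1
ee_pos: [0.5364, 0.0511, 0.0281]
ee_rot: [-0.0, 0.999, 0.039, -0.003]
wrist_force: [0.1, -0.3, -1.0]
finger_gap: 0.0005
clock: 51.22
ee_pos: [0.5369, 0.0477, 0.0284]
ee_rot: [-0.0, 0.999, 0.039, -0.003]
wrist_force: [0.6, 0.7, -0.1]
finger_gap: 0.0003
t 51.23 at [0.5369 0.0477 0.0284] mach [-0.0273  0.1405] head 4.4 gap 0.0003 F [ 0.6  0.7 -0.1] q6 -0.01 tilt [-0.32  0.  ]
panel outer face y 0.1857 n 1495 drawer 0.1657
```

```bash
python3 -m jog '[[0.08,0.07,-0.05,0,0,0,255]]'; python3 -m jog '[[0,0.07,0,0,0,0,255]]'; python3 -m jog '[[0,0.07,0,0,0,0,255]]';  python3 - <<'E'
from dr import *
plan([*M2W(-.023,.1465),.032],4.2,0); panel()
E
```

```text
clock: 51.4
ee_pos: [0.5399, 0.0449, 0.0306]
ee_rot: [-0.0, 0.999, 0.038, -0.003]
wrist_force: [-1.6, 1.1, -0.6]
finger_gap: 0.0004
clock: 51.52
ee_pos: [0.5402, 0.0426, 0.0308]
ee_rot: [-0.001, 0.999, 0.038, -0.003]
wrist_force: [-1.2, 3.5, -1.4]
finger_gap: 0.0004
clock: 51.65
ee_pos: [0.5403, 0.0401, 0.0307]
ee_rot: [-0.001, 0.999, 0.038, -0.003]
wrist_force: [0.1, 4.2, -0.7]
finger_gap: 0.0002
t 51.65 at [0.5403 0.0401 0.0307] mach [-0.0244  0.1327] head 4.3 gap 0.0002 F [ 0.1  4.2 -0.7] q6 -0.03 tilt [-0.38  0.15]
panel outer face y 0.1811 n 1487 drawer 0.1611
```

It gives the same stop-relative end position (0.1457), so this one is home too. Next.

```bash
python3 -m jog '[[0,-0.22,0,0,0,0,255],[0,0,-0.5,0,0,0,255],[0.1,0,-0.5,0,0,0,255],[0.5,0,0,0,0,0,255],[0.5,0,0,0,0,0,255],[0.06,0,0,0,0,0,255],[0,0,0,0,0,0,255]]';  python3 - <<'E'
from dr import *
plan([*M2W(.023,.141),.032],4.2,1)
E
```

```text
clock: 52.58
ee_pos: [0.5888, 0.0518, 0.0731]
ee_rot: [0.002, 0.999, 0.04, -0.001]
wrist_force: [0.6, -0.7, -0.1]
finger_gap: 0.0008
t 52.58 at [0.5888 0.0518 0.0731] mach [0.0248 0.1408] head 4.6 gap 0.0008 F [ 0.6 -0.7 -0.1] q6 -0.01 tilt [-0.07 -0.22]
[-0.04, -0.01, 1.03, 0.03, 0.01, 0.06]
```

```bash
python3 -m jog '[[0.02,-0.01,0.4,0.03,0,0.05,255],[0,0,0.4,0,0,0,255],[0,0,0.2,0,0,0,255],[0,0,0,0,0,0,255]]'; python3 -m jog '[[0,0.08,0,0,0,0,255]]'; python3 -m jog '[[0,0.08,0,0,0,0,255]]'; python3 -m jog '[[0,0.07,0,0,0,0,255]]';  python3 - <<'E'
from dr import *
plan([*M2W(-.023,.1465),.032],4.2,0); panel()
E
```

```text
clock: 53.08
ee_pos: [0.5866, 0.052, 0.0289]
ee_rot: [0.0, 0.999, 0.037, -0.003]
wrist_force: [0.1, -0.4, 0.1]
finger_gap: 0.0003
clock: 53.2
ee_pos: [0.5868, 0.0487, 0.0289]
ee_rot: [0.0, 0.999, 0.037, -0.003]
wrist_force: [-0.8, 0.2, 0.7]
finger_gap: 0.0005
clock: 53.32
ee_pos: [0.5874, 0.0454, 0.0292]
ee_rot: [0.0, 0.999, 0.037, -0.003]
wrist_force: [-0.2, 2.5, -0.5]
finger_gap: 0.0005
clock: 53.45
ee_pos: [0.5876, 0.0428, 0.0295]
ee_rot: [-0.0, 0.999, 0.037, -0.003]
wrist_force: [-0.6, 5.4, -1.2]
finger_gap: 0.0002
t 53.45 at [0.5876 0.0428 0.0295] mach [0.0229 0.1318] head 4.2 gap 0.0002 F [-0.6  5.4 -1.2] q6 -0.02 tilt [-0.3  -0.01]
panel outer face y 0.1804 n 1479 drawer 0.1604
```

```bash
python3 -m jog '[[0,0.06,0,0,0,0,255],[0,-0.25,0,0,0,0,255],[0,-0.1,-0.5,0,0,0,255],[0.1,0,-0.5,0,0,0,255],[0.5,0,0,0,0,0,255],[0.5,0,0,0,0,0,255],[0.1,0,0,0,0,0,255],[0,0,0,0,0,0,255]]';  python3 - <<'E'
from dr import *
plan([*M2W(.069,.143),.032],4.2,1); panel()
E
```

```text
clock: 54.5
ee_pos: [0.6359, 0.0594, 0.0717]
ee_rot: [0.002, 0.999, 0.038, -0.002]
wrist_force: [-0.8, -0.9, -0.6]
finger_gap: 0.0004
t 54.5 at [0.6359 0.0594 0.0717] mach [0.0723 0.1449] head 4.4 gap 0.0004 F [-0.8 -0.9 -0.6] q6 0.0 tilt [-0.18 -0.2 ]
[-0.08, 0.04, 0.99, 0.03, 0.03, 0.03]
panel outer face y 0.178 n 1481 drawer 0.158
```

```bash
python3 -m jog '[[-0.03,0.03,0.4,0.03,0.03,0.03,255],[0,0,0.4,0,0,0,255],[0,0,0.2,0,0,0,255],[0,0,0,0,0,0,255]]'; python3 -m jog '[[0,0.1,0,0,0,0,255],[0,0.1,0,0,0,0,255]]'; python3 -m jog '[[0,0.08,0,0,0,0,255]]'; python3 -m jog '[[0,0.08,0,0,0,0,255]]';  python3 - <<'E'
from dr import *
plan([*M2W(-.023,.1465),.032],4.2,0); panel()
E
```

```text
clock: 55.05
ee_pos: [0.6325, 0.058, 0.0302]
ee_rot: [0.0, 0.999, 0.037, -0.001]
wrist_force: [0.6, 0.6, -0.1]
finger_gap: 0.0005
clock: 55.3
ee_pos: [0.6336, 0.0499, 0.0308]
ee_rot: [0.0, 0.999, 0.037, -0.0]
wrist_force: [-0.1, 1.5, -0.7]
finger_gap: 0.0005
clock: 55.42
ee_pos: [0.634, 0.0466, 0.0311]
ee_rot: [-0.0, 0.999, 0.037, -0.0]
wrist_force: [-1.2, 1.0, -0.8]
finger_gap: 0.0005
clock: 55.55
ee_pos: [0.6342, 0.0435, 0.0313]
ee_rot: [-0.0, 0.999, 0.037, -0.0]
wrist_force: [-0.2, 4.7, -0.9]
finger_gap: 0.0006
t 55.55 at [0.6342 0.0435 0.0313] mach [0.0695 0.1292] head 4.2 gap 0.0006 F [-0.2  4.7 -0.9] q6 -0.02 tilt [-0.02  0.05]
panel outer face y 0.1777 n 1482 drawer 0.1577
```

All four end at the same stop-relative position. I'll back off, lift clear, and look at the tray.

```bash
python3 -m jog '[[0,0.06,0,0,0,0,255],[0,-0.2,0,0,0,0,255],[0,0,-0.7,0,0,0,255],[0,0,-0.9,0,0,0,255],[-0.2,-0.7,-0.3,0,0,0,255],[-0.5,-0.8,0,0,0,0,255],[-0.5,-0.8,0,0,0,0,255],[-0.4,-0.4,0,0,0,0,255],[0,0,0,0,0,0,255]]';  python3 - <<'E'
from dr import *
plan([*M2W(0,.230),.045],4.2,1); d,X,Y,Z=panel()
cv2.imwrite('pics/p21.png',cv2.resize(d['img'][140:260,190:340],None,fx=5,fy=5,interpolation=2))
t=get_image('top');cv2.imwrite('pics/p21t.png',cv2.resize(t['img'][110:240,300:420],None,fx=4.5,fy=4.5,interpolation=2))
E
```

```text
clock: 56.72
ee_pos: [0.5618, 0.1541, 0.1104]
ee_rot: [0.002, 0.999, 0.037, 0.002]
wrist_force: [0.6, -0.9, -0.4]
finger_gap: 0.0005
t 56.73 at [0.5618 0.1541 0.1104] mach [0.0054 0.2448] head 4.3 gap 0.0005 F [ 0.6 -0.9 -0.4] q6 0.18 tilt [ 0.28 -0.23]
[-0.14, 0.36, 1.64, 0.04, -0.04, 0.02]
panel outer face y 0.1753 n 964 drawer 0.1553
```

View pics/p21.png

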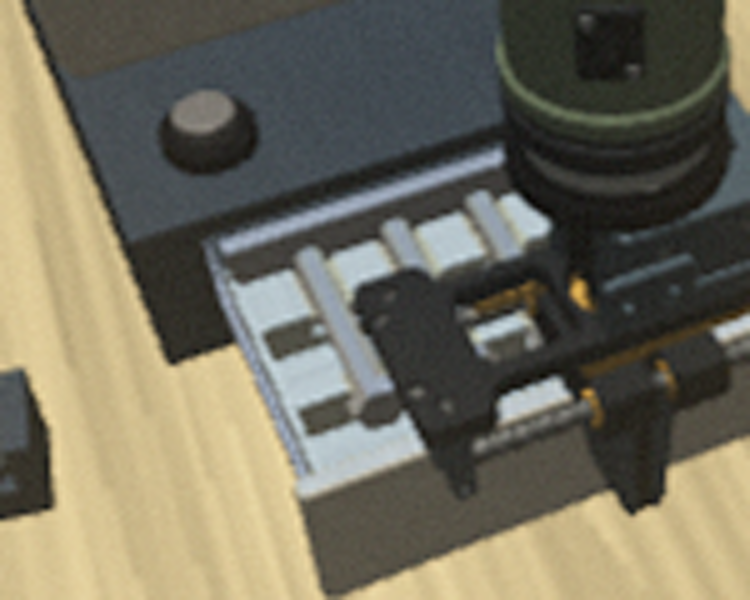

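View pics/p21t.png

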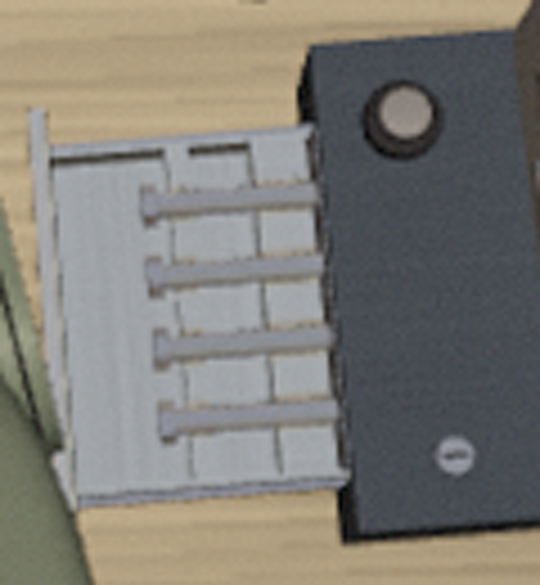

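All four bolts are square in their grooves: in the top crop the heads line up parallel to the panel, from (148,205) to (167,420). Next I'll close the drawer gently so inertia doesn't shift the bolts.

```bash
python3 -m jog '[[-0.1,0,0.4,0.04,-0.04,0,255],[-0.04,0,0.45,0,0,0,255],[0,0,0.45,0,0,0,255],[0,0.2,0.3,0,0,0,255],[0,0.3,0,0,0,0,255],[0,0.3,0,0,0,0,255],[0,0.1,0,0,0,0,255],[0,0,0,0,0,0,255]]';  python3 - <<'E'
from dr import *
plan([*M2W(0,.200),.045],4.2,1); panel()
E
```

```text
clock: 57.82
ee_pos: [0.5627, 0.1086, 0.0414]
ee_rot: [0.001, 0.999, 0.033, 0.0]
wrist_force: [0.3, 0.9, -0.5]
finger_gap: 0.0006
t 57.83 at [0.5627 0.1086 0.0414] mach [0.0029 0.1993] head 3.8 gap 0.0006 F [ 0.3  0.9 -0.5] q6 0.11 tilt [ 0.05 -0.07]
[-0.07, -0.02, -0.09, 0.01, -0.01, -0.07]
panel outer face y 0.1753 n 847 drawer 0.1553
```

```bash
python3 -m jog '[[-0.05,0.04,-0.08,0,0,-0.05,255],[0,0.04,0,0,0,0,255],[0,0.05,0,0,0,0,255],[0,0.05,0,0,0,0,255],[0,0.06,0,0,0,0,255],[0,0.07,0,0,0,0,255],[0,0.08,0,0,0,0,255],[0,0.1,0,0,0,0,255],[0,0.12,0,0,0,0,255],[0,0.14,0,0,0,0,255]]';  python3 - <<'E'
from dr import *
plan([*M2W(0,.200),.045],4.2,0); panel()
E
```

```text
clock: 59.12
ee_pos: [0.563, 0.0808, 0.0457]
ee_rot: [-0.002, 0.999, 0.036, 0.001]
wrist_force: [-0.5, 4.1, 1.2]
finger_gap: 0.0003
t 59.12 at [0.563  0.0808 0.0457] mach [0.0011 0.1716] head 4.1 gap 0.0003 F [-0.5  4.1  1.2] q6 0.04 tilt [0.13 0.22]
panel outer face y 0.153 n 1127 drawer 0.133
```

```bash
python3 -m jog '[[0,0.06,0,0,0,0,255],[0,0.09,0,0,0,0,255],[0,0.12,0,0,0,0,255],[0,0.15,0,0,0,0,255],[0,0.18,0,0,0,0,255],[0,0.2,0,0,0,0,255],[0,0.2,0,0,0,0,255],[0,0.2,0,0,0,0,255],[0,0.2,0,0,0,0,255],[0,0.2,0,0,0,0,255]]'; python3 -m jog '[[0,0.2,0,0,0,0,255],[0,0.2,0,0,0,0,255],[0,0.2,0,0,0,0,255],[0,0.2,0,0,0,0,255],[0,0.15,0,0,0,0,255]]';  python3 - <<'E'
from dr import *
plan([*M2W(0,.0386),.045],4.2,1); panel()
E
```

```text
clock: 60.42
ee_pos: [0.5678, 0.0148, 0.0457]
ee_rot: [-0.003, 0.999, 0.036, 0.001]
wrist_force: [0.1, 5.2, 1.0]
finger_gap: 0.0002
clock: 61.05
ee_pos: [0.5704, -0.021, 0.0459]
ee_rot: [-0.007, 0.999, 0.034, 0.001]
wrist_force: [0.1, 10.8, 1.2]
finger_gap: 0.0004
t 61.05 at [ 0.5704 -0.021   0.0459] mach [0.0011 0.0695] head 3.9 gap 0.0004 F [ 0.1 10.8  1.2] q6 -0.15 tilt [0.14 0.81]
[-0.02, 0.77, 0.01, -0.13, -0.03, -0.04]
panel outer face y 0.0506 n 1225 drawer 0.0306
```

```bash
python3 -m jog '[[0,0.15,0,-0.05,0,0,255],[0,0.15,0,-0.05,0,0,255],[0,0.17,0,-0.03,0,0,255],[0,0.17,0,-0.03,0,0,255],[0,0.17,0,-0.03,0,0,255],[0,0.17,0,-0.03,0,0,255]]';  python3 - <<'E'
from dr import *
plan([*M2W(0,.0386),.045],4.2,1); panel()
E
```

```text
clock: 61.85
ee_pos: [0.5722, -0.0435, 0.046]
ee_rot: [-0.011, 1.0, 0.03, 0.001]
wrist_force: [1.4, 20.0, 2.7]
finger_gap: 0.0005
t 61.85 at [ 0.5722 -0.0435  0.046 ] mach [0.0013 0.047 ] head 3.4 gap 0.0005 F [ 1.4 20.   2.7] q6 -0.19 tilt [0.11 1.27]
[-0.03, 0.21, 0.02, -0.21, -0.03, -0.14]
panel outer face y 0.0278 n 1232 drawer 0.0078
```

```bash
python3 -m jog '[[0,0.16,0,-0.05,0,-0.05,255],[0,0.16,0,-0.05,0,-0.05,255],[0,0.16,0,-0.05,0,0,255],[0,0.17,0,-0.05,0,0,255]]';  python3 - <<'E'
from dr import *
plan([*M2W(0,.0386),.045],4.2,1); panel()
E
```

```text
clock: 62.4
ee_pos: [0.5731, -0.0569, 0.046]
ee_rot: [-0.011, 0.999, 0.032, 0.001]
wrist_force: [-0.1, 13.1, 2.3]
finger_gap: 0.0004
t 62.4 at [ 0.5731 -0.0569  0.046 ] mach [0.0011 0.0335] head 3.7 gap 0.0004 F [-0.1 13.1  2.3] q6 -0.22 tilt [0.06 1.3 ]
[-0.03, -0.13, 0.03, -0.22, -0.03, -0.08]
panel outer face y 0.0143 n 1226 drawer -0.0057
```

```bash
python3 -m jog '[[0,0.16,0,-0.03,0,0,255],[0,0.18,0,-0.03,0,0,255],[0,0.18,0,0,0,0,255]]';  python3 - <<'E'
from dr import *
plan([*M2W(0,.0386),.045],4.2,0); panel()
E
```

```text
clock: 62.82
ee_pos: [0.5733, -0.058, 0.0465]
ee_rot: [-0.026, 0.999, 0.026, -0.0]
wrist_force: [1.5, 30.6, 5.0]
finger_gap: 0.0006
t 62.83 at [ 0.5733 -0.058   0.0465] mach [0.0013 0.0324] head 3.0 gap 0.0006 F [ 1.5 30.6  5. ] q6 -0.25 tilt [-0.1  3. ]
panel outer face y 0.0123 n 1248 drawer -0.0077
```

It's at its end (-0.0077 measured, 30 N). Letting go slowly.

```bash
python3 -m jog '[[0,-0.03,0,0,0,0,255],[0,-0.05,0,0,0,0,255],[0,-0.05,0,0,0,0,255],[0,-0.05,0,0,0,0,255],[0,-0.05,0,0,0,0,255],[0,-0.05,0,0,0,0,255],[0,-0.05,0,0,0,0,255]]';  python3 - <<'E'
from dr import *
plan([*M2W(0,.0386),.045],4.2,0); panel()
E
python3 -m jog '[[0,-0.05,0,0,0,0,255],[0,-0.05,0,0,0,0,255],[0,-0.05,0,0,0,0,255],[0,-0.05,0,0,0,0,255]]';  python3 - <<'E'
from dr import *
plan([*M2W(0,.0386),.045],4.2,0); panel()
E
```

```text
clock: 63.75
ee_pos: [0.5719, -0.0466, 0.0468]
ee_rot: [-0.025, 0.999, 0.027, -0.001]
wrist_force: [-0.1, 0.8, -0.2]
finger_gap: 0.0005
t 63.75 at [ 0.5719 -0.0466  0.0468] mach [0.0007 0.0438] head 3.1 gap 0.0005 F [-0.1  0.8 -0.2] q6 -0.22 tilt [-0.18  2.81]
panel outer face y 0.0204 n 1232 drawer 0.0004
clock: 64.3
ee_pos: [0.5713, -0.0382, 0.0473]
ee_rot: [-0.024, 0.999, 0.027, -0.001]
wrist_force: [-0.2, -0.3, 0.0]
finger_gap: 0.0004
t 64.3 at [ 0.5713 -0.0382  0.0473] mach [0.0008 0.0523] head 3.1 gap 0.0004 F [-0.2 -0.3  0. ] q6 -0.21 tilt [-0.19  2.79]
panel outer face y 0.0204 n 1175 drawer 0.0004
```

Latched at 0.0004, and it stays there. Backing away, up, then locating the button.

```bash
python3 -m jog '[[0,-0.6,0,-0.1,0,0,255],[0,-0.7,-0.3,-0.2,0,0,255],[0,-0.3,-0.8,-0.2,0,0,255],[0,0,-0.9,0,0,-0.1,255],[0,0,-0.7,0,0,-0.1,255],[0,0,0,0,0,0,255]]';  python3 - <<'E'
from dr import *
panel('p22')
for n,roi in (('top',(380,124,400,146)),('scene',(218,150,246,175))):
    d=get_image(n); T=np.array(d['camera_from_world']);R=T[:3,:3];t=T[:3,3]
    v,u=np.mgrid[0:400,0:640]; z=d['range_z']; C=np.stack([(u-d['cx'])/d['fx']*z,(v-d['cy'])/d['fy']*z,z],-1); W=(C-t)@R
    m=np.zeros((400,640),bool); m[roi[1]:roi[3],roi[0]:roi[2]]=1
    zz=W[...,2][m&(W[...,2]>.1)]; print(n,len(zz),np.percentile(zz,[10,50,90,97]))
    g=d['img'].mean(2); k=m&(g>85)&(W[...,2]>.1); 
    p=W[k].mean(0); c=cv2.minAreaRect((W[k][:,:2]*1000).astype(np.float32)); print(k.sum(),p.round(4),W2M(p).round(4),c)
    uc,vc=u[k].mean(),v[k].mean(); print('ray',ray(d,uc,vc,.113).round(4))
s=get_image('scene'); cv2.imwrite('pics/p22b.png',cv2.resize(s['img'][140:190,205:275],None,fx=8,fy=8))
plan([.674,-.135,.15],4.2,8)
E
```

```text
clock: 65.1
ee_pos: [0.5676, 0.0276, 0.1601]
ee_rot: [0.003, 0.999, 0.038, -0.001]
wrist_force: [0.6, -0.3, 0.3]
finger_gap: 0.0004
panel outer face y 0.0204 n 1312 drawer 0.0004
top 220 [0.1014771  0.10771272 0.11353921 0.11552906]
98 [ 0.6731 -0.1348  0.1121] [ 0.0952 -0.0515] ((673.1319580078125, -133.9309844970703), (29.5267276763916, 30.094654083251953), 82.82514953613281)
ray [ 0.6728 -0.1346  0.113 ]
scene 202 [0.10058738 0.10898633 0.11304733 0.27626897]
83 [ 0.6732 -0.1322  0.1105] [ 0.0955 -0.049 ] ((673.01708984375, -132.1973114013672), (27.629314422607422, 28.651273727416992), 23.578353881835938)
ray [ 0.6734 -0.1292  0.113 ]
t 65.3 at [0.5653 0.0273 0.1565] mach [-0.0005  0.118 ] head 4.3 gap 0.0006 F [ 0.4  0.8 -0.5] q6 -0.04 tilt [-0.55 -0.31]
[0.3, 0.53, 0.02, 0.01, 0.01, 0.0]
[0.3, 0.53, 0.02, 0.01, 0.01, 0.0]
[0.3, 0.53, 0.02, 0.01, 0.01, 0.0]
[0.3, 0.53, 0.02, 0.01, 0.01, 0.0]
[0.3, 0.53, 0.02, 0.01, 0.01, 0.0]
[0.3, 0.53, 0.02, 0.01, 0.01, 0.0]
[0.3, 0.53, 0.02, 0.01, 0.01, 0.0]
[0.3, 0.53, 0.02, 0.01, 0.01, 0.0]
```

View pics/p22.png

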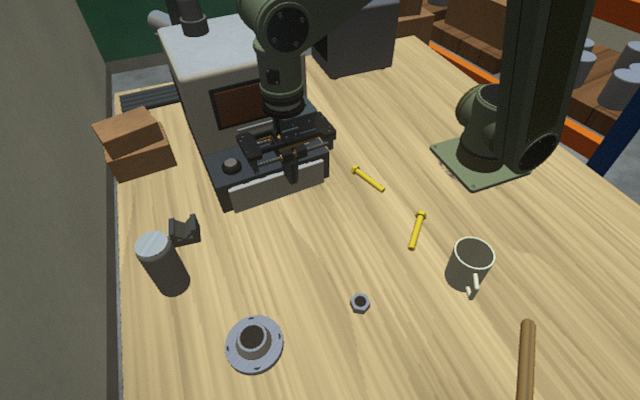

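View pics/p22b.png

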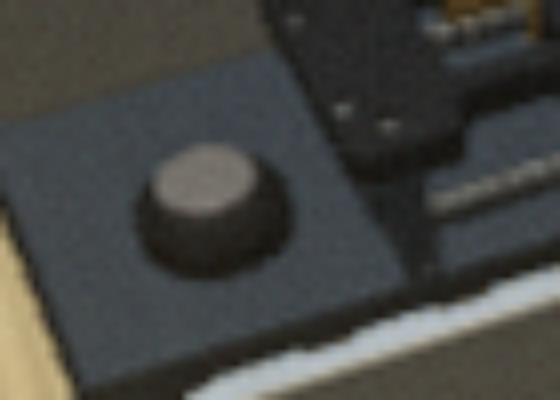

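The drawer is shut. The button centre is about (0.673,-0.133,0.113). The hood is only about 70 mm behind it, so I'll check the arm's width by height before going there.

Run:
```python
from dr import *
P,R,s=pose()
for n in ('scene','top'):
    d=get_image(n); T=np.array(d['camera_from_world']);Rr=T[:3,:3];t=T[:3,3]
    v,u=np.mgrid[0:400,0:640]; z=d['range_z']; C=np.stack([(u-d['cx'])/d['fx']*z,(v-d['cy'])/d['fy']*z,z],-1); W=(C-t)@Rr
    D=W-P
    for h in np.arange(0,.5,.03):
        m=(abs(D[...,0])<.13)&(D[...,1]>-.14)&(D[...,1]<.14)&(D[...,2]>h)&(D[...,2]<h+.03)&(z>0)
        # exclude hood
        q=(W[...,:2]-MO)@MY; m&=(q>-.1)
        if m.sum()>20: print(n,round(h,2),m.sum(),'dy',np.percentile(D[m][:,1],[1,99]).round(3),'dx',np.percentile(D[m][:,0],[1,99]).round(3))
```

```text
scene 0.0 128 dy [-0.016  0.019] dx [-0.011  0.013]
scene 0.03 154 dy [-0.013  0.018] dx [-0.012  0.014]
scene 0.06 215 dy [-0.024  0.043] dx [-0.08   0.081]
scene 0.09 1672 dy [-0.027  0.044] dx [-0.082  0.091]
scene 0.12 1016 dy [-0.035  0.032] dx [-0.086  0.085]
scene 0.15 488 dy [-0.016  0.039] dx [-0.048  0.032]
scene 0.18 637 dy [-0.011  0.038] dx [-0.032  0.039]
scene 0.21 725 dy [-0.001  0.038] dx [-0.029  0.039]
scene 0.24 734 dy [0.002 0.04 ] dx [-0.027  0.038]
scene 0.27 589 dy [-0.012  0.059] dx [-0.023  0.041]
scene 0.3 1313 dy [-0.04   0.061] dx [-0.07   0.045]
scene 0.33 2797 dy [-0.04   0.062] dx [-0.119  0.046]
scene 0.36 917 dy [0.01  0.061] dx [-0.092  0.034]
top 0.15 273 dy [-0.04   0.036] dx [-0.05  -0.009]
top 0.18 231 dy [-0.04   0.035] dx [-0.05  -0.005]
top 0.21 178 dy [-0.035  0.035] dx [-0.035 -0.007]
top 0.24 133 dy [-0.03  0.03] dx [-0.033 -0.014]
top 0.27 140 dy [-0.024  0.025] dx [-0.035 -0.022]
top 0.3 60 dy [-0.042  0.041] dx [-0.062  0.029]
top 0.33 605 dy [-0.043  0.042] dx [-0.081  0.04 ]
top 0.36 2219 dy [-0.054  0.058] dx [-0.08   0.034]
top 0.39 778 dy [-0.057  0.054] dx [-0.098 -0.012]
top 0.42 1383 dy [-0.058  0.052] dx [-0.13  -0.079]
```

Up to hood height the half-width is 44 mm, so a straight-down press clears by about 25 mm.

```bash
python3 -m jog '[[0.3,0.5,0,0,0,0,255],[0.3,0.5,0,0,0,0,255],[0.3,0.5,0,0,0,0,255],[0.3,0.5,0,0,0,0,255],[0.3,0.5,0,0,0,0,255],[0.3,0.5,0,0,0,0,255],[0.3,0.5,0,0,0,0,255],[0.2,0.3,0,0,0,0,255],[0,0,0,0,0,0,255]]';  python3 - <<'E'
from dr import *
plan([.6732,-.1315,.125],4.2,1);panel()
E
```

```text
clock: 66.53
ee_pos: [0.6763, -0.1334, 0.1523]
ee_rot: [0.003, 0.999, 0.035, -0.006]
wrist_force: [-0.5, -0.0, -0.2]
finger_gap: 0.0004
t 66.53 at [ 0.6763 -0.1334  0.1523] mach [ 0.0985 -0.0503] head 4.0 gap 0.0004 F [-0.5 -0.  -0.2] q6 -0.27 tilt [-0.69 -0.37]
[-0.06, -0.06, 0.68, 0.05, 0.12, -0.04]
panel outer face y 0.0203 n 1438 drawer 0.0003
```

The drawer still reads 0.0003, shut, 3 s after I let go. Pressing the button now.

```bash
python3 -m jog '[[-0.07,-0.05,0.3,0.05,0.1,0,255],[0,0,0.3,0,0,0,255],[0,0,0.15,0,0,0,255]]'; python3 -m jog '[[0,0,0.1,0,0,0,255],[0,0,0.1,0,0,0,255]]';  python3 - <<'E'
from dr import *
plan([.6732,-.1315,.112],4.2,1)
E
```

```text
clock: 66.95
ee_pos: [0.6722, -0.1294, 0.1221]
ee_rot: [-0.0, 0.999, 0.036, -0.001]
wrist_force: [-0.2, 0.6, 0.2]
finger_gap: 0.0009
clock: 67.2
ee_pos: [0.6724, -0.1288, 0.1138]
ee_rot: [-0.0, 0.999, 0.036, -0.001]
wrist_force: [0.5, -0.2, -0.4]
finger_gap: 0.0006
t 67.2 at [ 0.6724 -0.1288  0.1138] mach [ 0.0949 -0.0455] head 4.1 gap 0.0006 F [ 0.5 -0.2 -0.4] q6 -0.28 tilt [-0.1   0.03]
[0.02, 0.07, 0.04, -0.01, 0.02, -0.01]
```

```bash
python3 -m jog '[[0,0.06,0.08,0,0,0,255],[0,0,0.1,0,0,0,255]]'; python3 -m jog '[[0,0,0.12,0,0,0,255]]';python3 -m jog '[[0,0,0.14,0,0,0,255]]';  python3 - <<'E'
from dr import *
plan([.6732,-.1315,.112],4.2,0)
E
```

```text
clock: 67.45
ee_pos: [0.6728, -0.131, 0.1072]
ee_rot: [-0.0, 0.999, 0.036, -0.0]
wrist_force: [-1.1, 1.0, 4.6]
finger_gap: 0.0004
clock: 67.58
ee_pos: [0.6729, -0.131, 0.1059]
ee_rot: [-0.0, 0.999, 0.036, 0.0]
wrist_force: [-8.6, 2.8, 29.0]
finger_gap: 0.0002
clock: 67.7
ee_pos: [0.673, -0.131, 0.1059]
ee_rot: [0.0, 0.999, 0.036, 0.002]
wrist_force: [-9.9, 2.5, 30.1]
finger_gap: 0.0005
t 67.7 at [ 0.673  -0.131   0.1059] mach [ 0.0953 -0.0477] head 4.1 gap 0.0005 F [-9.9  2.5 30.1] q6 -0.28 tilt [0.18 0.  ]
```

The button bottomed out at z=0.1059 with 29 N. Lifting off, retreating, and doing the last checks.

```bash
python3 -m jog '[[0,0,-0.3,0,0,0,255],[0,0,-0.6,0,0,0,255],[0,0,-0.7,0,0,0,255],[0,-0.4,-0.3,0,0,0,255],[-0.2,-0.8,0,0,0,0,255],[-0.2,-0.8,0,0,0,0,255],[-0.2,-0.8,0,0,0,0,255],[-0.2,-0.8,0,0,0,0,255],[-0.2,-0.8,0,0,0,0,255],[0,0,0,0,0,0,255]]';  python3 - <<'E'
from dr import *
plan([.6732,-.1315,.112],4.2,0); panel('p30'); d=snap('top','p30t')
E
```

```text
clock: 68.95
ee_pos: [0.6165, 0.0513, 0.1802]
ee_rot: [-0.0, 0.999, 0.036, 0.0]
wrist_force: [-0.0, -0.2, 0.5]
finger_gap: 0.0007
t 68.95 at [0.6165 0.0513 0.1802] mach [0.0524 0.1383] head 4.2 gap 0.0007 F [-0.  -0.2  0.5] q6 -0.01 tilt [0.01 0.05]
panel outer face y 0.0205 n 1307 drawer 0.0005
```

View pics/p30.png

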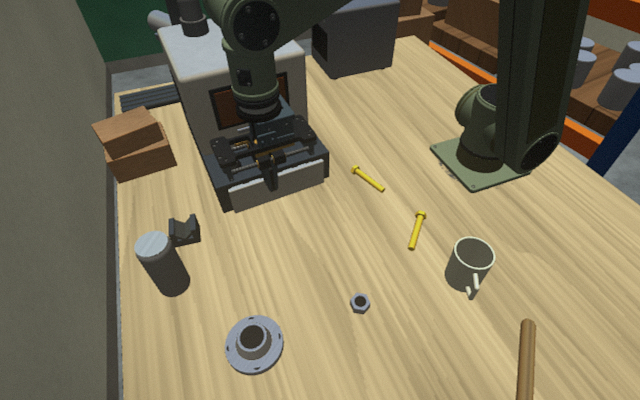

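View pics/p30t.png

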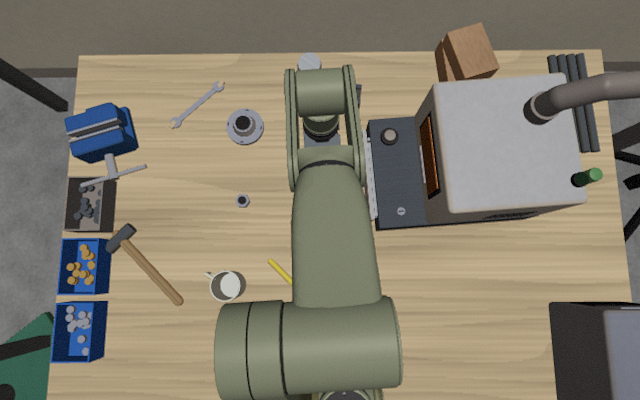

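The drawer is shut (0.0005), the button is back up, and the tool is clear. The nut, flange, mug and yellow bolts are where they were. Handing in.

```bash
python3 -c "
from rig import robot
print(robot.finish_job(), robot.sense()['clock'])"
```

```text
the job is handed in; nothing more can be done
the job is handed in; nothing more can be done
```

I loaded all four grey bolts into the marking machine, closed the drawer until it latched, then pressed the start button and handed the job in at about 69 s.

- **Loading:** Each bolt has its own groove, with the head towards the drawer front. The first bolt's tip landed on top of the end stop on its first try. I lifted it, levelled it and dropped it about 13 mm into its groove.
- **Against the stop:** I pushed each head until the bolt met the stop. All four pushes ended within 0.2 mm of the same distance from the stop, with 4–5 N of resistance. The pushing also moved the drawer in from 0.174 to about 0.155 m.
- **Drawer and start:** I pressed the drawer to its end and eased off. It measured about 0.0004 m on letting go and 0.0003 m about three seconds later, before I pressed the button. The button bottomed out under about 29 N.
- **Last checks:** The drawer was still shut (0.0005 m) and the tool was clear. In the final pictures the nut, flange, mug and yellow bolts looked undisturbed; part of one yellow bolt was hidden in the top view.

I could not see the bolt tips once the drawer was shut, so their contact with the stop was last confirmed before closing. None of the checks failed, apart from that first bolt. I saw no bolt get knocked aside and no slackening of the grip.

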